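# Load the spacer stack on its carrier tray and dock it in the clamp holder

## Task

Take the protective cap off the carrier tray's spindle and put it in the open parts box, then thread every spacer lying on the bench onto the spindle, the widest at the bottom and each next one narrower. When the stack is complete, slide the loaded tray along the bench into the slotted holder until it is fully home against the end stop, and only then push the clamp lever fully over towards the end-stop side. Leave the other things on the bench where they are.

Things in the scene. Friction and masses are not known exactly. Their poses are not given: they have to be found in the camera images.
- tray: loose aluminium carrier tray, plate 150 (x) x 120 (y) x 10 mm, about 0.7 kg empty, flat on the bench; origin at the centre of its underside. Its +x edge goes first into the holder. It carries a vertical steel spindle at x = +25 mm and a black grip plate across its rear at x = -62 mm
- spindle_foot (a point): the foot of the spindle, on its axis, on the tray's upper face (10 mm above the tray's underside). The spindle is 16 mm in diameter and 68 mm tall above this point, the top 12 mm tapering to 8 mm
- tray_grip (a point): point in the grip plate, 40 mm above the tray's underside; the plate is 10 mm thick (tray x), 60 mm wide (tray y), and rises from the tray's face (10 mm) to 55 mm above the underside; pinch it from above along the tray's x, to drag or push the tray over the bench
- cap: grey plastic protective cap that covers the spindle at the start: upright tube 34 mm outside diameter, 76 mm tall, closed at the top, bore 24 mm and 68 mm deep, 50 g; origin at its middle (38 mm above its rim), z towards the closed end
- spacer68: plain steel-grey spacer ring, 68 mm outside diameter, 22 mm bore, 12 mm thick, the same either way up; origin at its middle, z along its axis. May be absent
- spacer60: plain steel-grey spacer ring, 60 mm outside diameter, 22 mm bore, 12 mm thick, the same either way up; origin at its middle, z along its axis. May be absent
- spacer52: plain steel-grey spacer ring, 52 mm outside diameter, 22 mm bore, 12 mm thick, the same either way up; origin at its middle, z along its axis. May be absent
- spacer44: plain steel-grey spacer ring, 44 mm outside diameter, 22 mm bore, 12 mm thick, the same either way up; origin at its middle, z along its axis. May be absent
- spacer36: plain steel-grey spacer ring, 36 mm outside diameter, 22 mm bore, 12 mm thick, the same either way up; origin at its middle, z along its axis. May be absent
- clamp_tip (a point): centre of the 26 mm black ball at the tip of the clamp lever, which stands beside the holder; the lever is 85 mm long and 10 mm thick, pivots 22 mm above the bench about the holder's y axis, at holder x = +20 mm, y = +125 mm
- clamp (a joint): clamp lever angle, rad: 0 leaning towards the mouth side (holder -x) by 0.5 rad from upright, 1.0 leaning the same amount to the end stop's side (holder +x), fully over. It stays where it is left and needs about 1 N at the ball
- parts_box: fixed open grey box 150 x 150 x 45 mm, walls and floor 5 mm; origin at the centre of its underside
- holder: dark steel slotted holder fixed to the bench: two channels along its x, 150 mm long and 27 mm high, and an end stop at its +x end, open in the middle; origin at bench level at its middle. Fully home, the tray stands on the bench between the channels, its front edge touching the stop, its origin at the holder's origin, their x axes agreeing
- holder_mouth (a point): middle of the holder's mouth, at bench level, at holder x = -75 mm. The slot is 128 mm wide; its lips overhang the tray's edges by 8 mm each side, 21 mm above the bench. From here flared cheeks reach 40 mm out to -x, about 165 mm apart at their ends
- gauge: pressure gauge lying face up, steel case 64 dia x 30 high with a 30 mm brass stem to its own -x; origin under the case's centre (bystander, loose)
- elbow: brass elbow fitting, two 50 mm arms of 26 dia along its +x and +y, 30 high; origin under the corner (bystander, loose)
- flow_meter: inline flow meter lying along its x, 150 x 30 x 30; origin under its middle (bystander, loose)
- manifold: black valve block 90 x 60 x 50 (62 with its two ports); origin under its middle (bystander, loose)
- spanner: steel spanner lying along its x, 180 long and 10 high; origin under it (bystander, loose)
- filter: white canister, 72 dia x 110 high, standing; origin under its centre (bystander, loose)

How it is judged:
By the outcome, as a careful person would: the job done as asked, in the order asked, and still so for the second after the job is handed in, with the robot touching nothing.
Of spacer68, spacer60, spacer52, spacer44, spacer36 only 3 to 5 are there at a start; the rules pass over those that are not, and their reading is None.
At some moment in a run one of spacer68, spacer60, spacer52, spacer44, spacer36 may be knocked a few centimetres aside while the robot is not near it.
Once in a run the grip may slacken for a moment while it holds something.
It also fails if it takes over 210 s, if anything falls off the work surface, if the arm or the gripper's body presses on something with over 40 N, if the wrist force passes 120 N, or if a joint passes its speed limit or range.

## Robot

A 6-joint arm with a two-finger parallel gripper is mounted at the origin on the work surface. World frame = base frame: x ahead of the robot, y to its left, z up, the work surface at z = 0. Lengths are in m, angles in rad, forces in N, time in s.
With the tool pointing down it reaches from about 0.3 to 0.775 m from the base axis. Payload 14.6 kg.
Tool frame: the origin (TCP) lies midway between the tips of the shut fingers; the grasp point (between the pads) lies 19 mm behind it; z points along the fingers, y is the direction in which the jaws open and shut (so a half turn about z gives the same grasp; the last joint's range is limited). The gripper opens to 94 mm and grips with 3 to 60 N. Pads are 16 mm wide; open, the fingers measure 119 mm over their backs; the gripper's body (75 mm by 177 mm) begins 78 mm behind the grasp point.
Start: joints at [-1.185, 0.3, 1.521, -0, 1.321, -0.067], TCP at [0.241, -0.495, 0.205] pointing down, gripper open.
Joint ranges: [-3.03, 3.03], [-0.79, 2.21], [0.23, 2.52], [-1.04, 4.18], [0, 3.07], [-2.55, 2.55]. Speed limits (rad/s): [2.22, 2.22, 2.57, 3.14, 3.14, 3.14].

## Interface

Orientations are given as a unit quaternion [w, x, y, z].
In Python, from rig import arm gives the robot as it stands.
- The arm moves only by the shell command python3 -m crank 'ROWS' [FORCE]. ROWS is JSON, a list that holds one entry, the list of rows, each a list of 7 numbers: the shift along the tool's x, y, z in m, then the turn, a rotation vector about the tool's x, y, z in degrees, then the closure, from 0 (fully open) to 1 (shut). A call has 1 to 20 rows; each row shifts and turns the pose as measured when the row begins, along the tool's axes as they then stand; what a row does not reach is not made up. A row lasts 1/10 s, in which the tool goes at most 50 mm and 8.59 degrees, less where a joint would pass 70% of its speed; a pose out of reach is approached as far as the arm can. A call with a gripper value outside its range is refused whole. The fingers move at their own pace and stop on an object; FORCE is the grip in N (left out, the last holds). Time passes only in rows, so rows that do not move let the fingers close. It gives the time, the measured TCP pose, the force and the opening at its end, in the units of the state.
- arm.state(): the state, without advancing time (a new reading comes with each control period).
- arm.read_camera(name): name is "scene" or "top"; returns a dict with "pixels" (384x512x3 uint8, red, green, blue), "fx", "fy", "cx", "cy" (pixels), "k1" (the pictures are not rectified: a ray, as slopes to the right and down, at radius r is drawn at 1 + k1 r^2 times it, then the intrinsics apply), "rvec" (rotation vector, rad) and "tvec" (3), from world to camera coordinates, as OpenCV has them. Camera axes: x right, y down, z forward; pixel columns grow to the right and rows downward; lengths in m; the calibration is good to about 2 mm. A picture is of the moment at which its call begins. There is no depth.
- arm.close_job(): hands the job in, once; it reports no verdict.
The state is a dict: "time": time; "joint_positions": joint angles; "qvel": joint speeds; "effort": joint torques, N m; "tool_pos": TCP position; "ee_rot": TCP orientation; "contact_force": force on the tool from outside, world axes, zero at the start; "wrist_torque": the same for the moment, N m; "grip_width": finger opening in m.
Only numpy, scipy, OpenCV 4.12 (cv2) and the standard library are available. Lean on these libraries where they do the work, as an engineer would, in place of code of your own. Each camera call takes 0.05 s, during which the arm holds its last target. There are 200 camera calls.

## Working session

There is one attempt and no reset: what is moved stays moved. The work goes in short steps, Python scripts to look and compute and a shell command to move; the robot and the scene stay as the last step left them, time stands still between calls to the robot, and variables do not carry over. Pictures are saved under pics/ and viewed, about 12 in all and at most 16, crops included, and the job is handed in when it is done.

```bash
ls; mkdir -p pics; cat > h.py <<'E'
import numpy as np, cv2
from rig import arm
from scipy.spatial.transform import Rotation as R
def cam(n):
    d=arm.read_camera(n); d['R']=cv2.Rodrigues(np.array(d['rvec'],float))[0]; d['t']=np.array(d['tvec'],float); return d
def ray(d,u,v):
    x=(u-d['cx'])/d['fx']; y=(v-d['cy'])/d['fy']
    a,b=x,y
    for _ in range(20):
        s=1+d['k1']*(a*a+b*b); a,b=x/s,y/s
    o=-d['R'].T@d['t']; return o,d['R'].T@np.array([a,b,1.])
def onplane(d,u,v,z):
    o,r=ray(d,u,v); return o+r*(z-o[2])/r[2]
def proj(d,P):
    p=d['R']@np.array(P,float)+d['t']; a,b=p[:2]/p[2]; s=1+d['k1']*(a*a+b*b)
    return np.array([d['fx']*a*s+d['cx'],d['fy']*b*s+d['cy']])
def save(d,name,crop=None,scale=1):
    im=d['pixels'][:,:,::-1]
    if crop: x0,y0,x1,y1=crop; im=im[y0:y1,x0:x1]
    cv2.imwrite('pics/'+name,cv2.resize(np.ascontiguousarray(im),None,fx=scale,fy=scale,interpolation=cv2.INTER_CUBIC))
def st():
    s=arm.state(); print('t',s['time'],'pos',np.round(s['tool_pos'],4),'F',np.round(s['contact_force'],1),'w',round(s['grip_width'],4))
    q=s['ee_rot']; M=R.from_quat([q[1],q[2],q[3],q[0]]).as_matrix(); print('tool x',M[:,0].round(3),'y',M[:,1].round(3),'z',M[:,2].round(3)); return np.array(s['tool_pos']),M
def go(P):
    p,M=st(); print('tool shift',(M.T@(np.array(P)-p)).round(4))
E
python3 - <<'E'
from h import *
for n in('top','scene'):
    d=cam(n); save(d,n+'0.png',scale=1.5); np.save(n+'0.npy',d,allow_pickle=True)
    print(n,d['fx'],d['cx'],d['cy'],d['k1'],(-d['R'].T@d['t']).round(3)); print(d['R'].round(2))
st()
E
```

```text
pics
top 423.63121486199674 258.5963240388699 191.45089460732657 0.043426177952789385 [ 0.452 -0.027  1.214]
[[-0.03 -1.    0.03]
 [-1.    0.02 -0.09]
 [ 0.09 -0.03 -1.  ]]
scene 434.11206893868626 249.31056374260683 191.49752872479553 -0.06592524101362962 [ 1.312 -0.559  0.811]
[[ 0.56  0.83  0.  ]
 [ 0.52 -0.35 -0.78]
 [-0.65  0.44 -0.63]]
t 0.1 pos [ 0.2405 -0.4943  0.2049] F [-0.2  0.7  0.7] w 0.0941
tool x [0.899 0.438 0.   ] y [ 0.438 -0.899 -0.001] z [-0.     0.001 -1.   ]
```

View pics/top0.png

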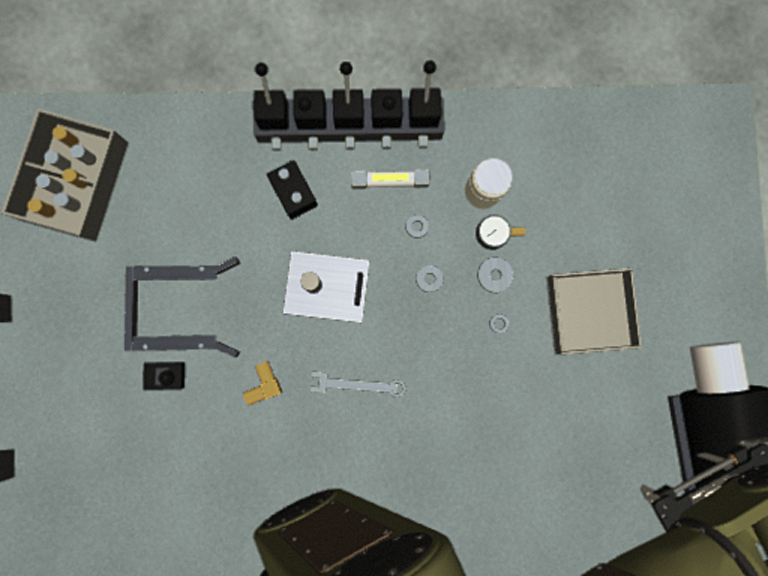

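View pics/scene0.png

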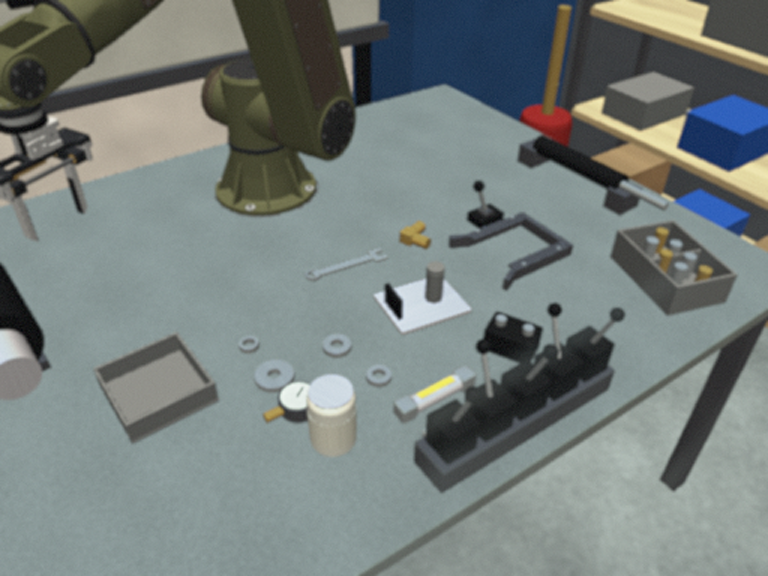

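Top view (1.5x) shows four spacers at about (417,226), (430,278), (496,275), (499,323). The tray is at (326,287) with its cap at (310,282), the box at (595,311), and the holder at (180,308) opening to the right. The clamp ball is at (167,377). Next I'll measure.

```bash
python3 - <<'E'
from h import *
d=np.load('top0.npy',allow_pickle=True).item()
im=d['pixels']; 
hsv=cv2.cvtColor(im,cv2.COLOR_RGB2HSV); 
for n,(u,v) in dict(bench=(300,230),ring68=(323,183),r=(278,158)).items(): print(n,im[v,u],hsv[v,u])
# rings: differ from bench: low saturation
save(d,'c1.png',(70,90,440,290),2.1)
m=((hsv[...,1]<32)&(hsv[...,2]>90)).astype(np.uint8)
n,l,s,c=cv2.connectedComponentsWithStats(m)
for i in range(1,n):
    if s[i,4]>30 and s[i,1]>100 and s[i,1]<250: print(s[i],c[i].round(1),onplane(d,*c[i],.012).round(3))
E
```

```text
bench [133 143 140] [ 81  18 143]
ring68 [150 162 166] [ 98  25 166]
r [87 91 86] [54 14 91]
[186 112   7   7  38] [188.8 115.2] [0.788 0.128 0.012]
[ 24 116  10  10  79] [ 28.2 120.2] [0.779 0.575 0.012]
[ 35 128  11  10  87] [ 40.2 132.5] [0.744 0.542 0.012]
[194 128   7   7  39] [197.3 131.1] [0.741 0.104 0.012]
```

View pics/c1.png

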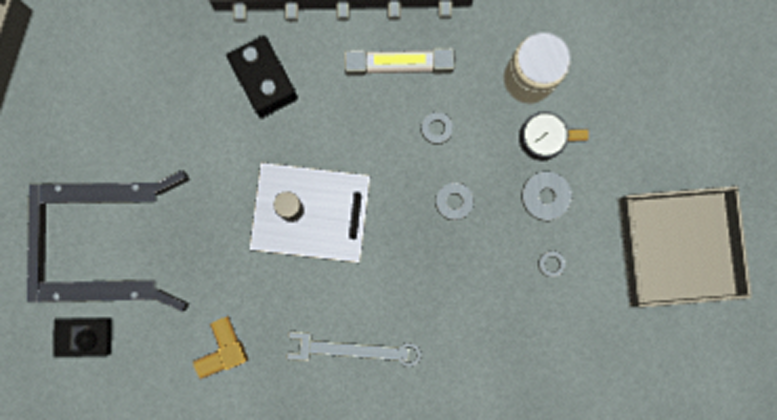

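The crop shows ring centres at (437,128), (455,201), (547,196) and (552,264), with apparent diameters of about 44, 52, 68 and 36 mm. The tray, cap, box and holder are all clear.

```bash
cat >> h.py <<'E'
def rings(d,guesses,z=.012,rad=15):
    im=cv2.GaussianBlur(d['pixels'],(3,3),0).astype(int); bg=cv2.medianBlur(d['pixels'],61).astype(int)
    m=(((im-bg)[...,2]>12)&((im-bg)[...,2]<60)).astype(np.uint8)
    out=[]
    for u,v in guesses:
        mm=np.zeros_like(m); cv2.circle(mm,(int(u),int(v)),rad,1,-1); mm&=m
        cs,_=cv2.findContours(mm,cv2.RETR_EXTERNAL,cv2.CHAIN_APPROX_NONE)
        if not cs: out.append(None);print('none');continue
        c=max(cs,key=cv2.contourArea); e=cv2.fitEllipse(cv2.convexHull(c))
        P=onplane(d,*e[0],z); Q=onplane(d,e[0][0]+(e[1][0]+e[1][1])/4+.5,e[0][1],z)
        print('ring',np.round(e[0],1),'P',P.round(4),'dia',round(2*np.linalg.norm(P-Q)*1000,1),'area',cv2.contourArea(c)); out.append(P)
    return out
E
python3 - <<'E'
from h import *
d=np.load('top0.npy',allow_pickle=True).item()
f=lambda x,y:(x/2.1+70-.25,y/2.1+90-.25)
rings(d,[f(437,128),f(455,201),f(547,196),f(552,264)])
hsv=cv2.cvtColor(d['pixels'],cv2.COLOR_RGB2HSV)
m=((d['pixels'].min(2)>185)).astype(np.uint8)
x,y=map(int,f(310,212)); 
m=cv2.morphologyEx(m,cv2.MORPH_CLOSE,np.ones((5,5)))
n,l,s,c=cv2.connectedComponentsWithStats(m)
k=l[y+12,x]; print(s[k]); 
cs,_=cv2.findContours((l==k).astype(np.uint8),0,1); b=cv2.boxPoints(cv2.minAreaRect(cs[0]))
C=[onplane(d,*p,.01)[:2] for p in b]; print('tray corners',np.round(C,4),'ctr',np.mean(C,0).round(4))
for i in range(4):print(np.round(C[(i+1)%4]-C[i],3),np.linalg.norm(C[(i+1)%4]-C[i]).round(4))
print('cap top',onplane(d,*f(287,203),.086)) 
for nm,(x,y),z in [('stopL',(30,186),.027),('stopR',(30,301),.027),('inner mouthL',(155,200),.027),('inner mouthR',(155,281),.027),('boltL1',(58,188),.027),('boltL2',(136,187),.027),('boltR1',(56,296),.027),('boltR2',(136,295),.027),('ball',(86,340),.097),('box a',(620,196),.045),('b',(740,187),.045),('c',(749,297),.045),('dd',(632,306),.045),('gripplate',(355,215),.055)]:
    print(nm,onplane(d,*f(x,y),z).round(4))
E
```

```text
ring [278. 150.] P [ 0.6815 -0.1263  0.012 ] dia 42.6 area 132.5
ring [286.4 184.9] P [ 0.58   -0.1473  0.012 ] dia 51.3 area 206.5
ring [330.7 182.6] P [ 0.5838 -0.2747  0.012 ] dia 66.7 area 362.0
ring [333.3 215.4] P [ 0.4899 -0.2781  0.012 ] dia 35.5 area 89.0
[ 189  168   57   47 1937]
tray corners [[ 0.5202  0.1318]
 [ 0.6373  0.1168]
 [ 0.6165 -0.0313]
 [ 0.4992 -0.0149]] ctr [0.5683 0.0506]
[ 0.117 -0.015] 0.1181
[-0.021 -0.148] 0.1496
[-0.117  0.016] 0.1185
[0.021 0.147] 0.1482
cap top [0.57295833 0.07404165 0.086     ]
stopL [0.6094 0.4154 0.027 ]
stopR [0.4585 0.4135 0.027 ]
inner mouthL [0.5872 0.2534 0.027 ]
inner mouthR [0.48   0.2534 0.027 ]
boltL1 [0.606  0.3794 0.027 ]
boltL2 [0.6051 0.2782 0.027 ]
boltR1 [0.4641 0.3805 0.027 ]
boltR2 [0.4624 0.2779 0.027 ]
ball [0.4087 0.32   0.097 ]
box a [ 0.5766 -0.3638  0.045 ]
b [ 0.585  -0.5244  0.045 ]
c [ 0.4391 -0.527   0.045 ]
dd [ 0.431  -0.3723  0.045 ]
gripplate [ 0.5585 -0.0114  0.055 ]
```

```bash
python3 -c "
from h import *
go([.5725,.0748,.15])"; python3 -m crank --help 2>&1 | head -5
```

```text
t 0.1 pos [ 0.2405 -0.4943  0.2049] F [-0.2  0.7  0.7] w 0.0941
tool x [0.899 0.438 0.   ] y [ 0.438 -0.899 -0.001] z [-0.     0.001 -1.   ]
tool shift [ 0.5475 -0.3665  0.0554]
invalid input: not JSON, or not a number
```

```bash
python3 -m crank '[[[0.034,-0.023,0,0,0,0,0.2],[0.034,-0.023,0,0,0,0,0.2],[0.034,-0.023,0,0,0,0,0.2],[0.034,-0.023,0,0,0,0,0.2],[0.034,-0.023,0,0,0,0,0.2],[0.034,-0.023,0,0,0,0,0.2],[0.034,-0.023,0,0,0,0,0.2],[0.034,-0.023,0,0,0,0,0.2],[0.034,-0.023,0,0,0,0,0.2],[0.034,-0.023,0,0,0,0,0.2],[0.034,-0.023,0,0,0,0,0.2],[0.034,-0.023,0,0,0,0,0.2],[0.034,-0.023,0,0,0,0,0.2],[0.034,-0.023,0,0,0,0,0.2],[0.034,-0.023,0,0,0,0,0.2],[0.034,-0.023,0,0,0,0,0.2]]]' 30; python3 -c "
from h import *
go([.5725,.0748,.15])"
```

```text
time: 1.7
tool_pos: [0.5772, 0.0953, 0.202]
ee_rot: [-0.003, 0.975, 0.221, -0.002]
contact_force: [0.6, -0.5, -0.0]
grip_width: 0.0752
t 1.7 pos [0.5772 0.0953 0.202 ] F [ 0.6 -0.5 -0. ] w 0.0752
tool x [ 0.902  0.431 -0.003] y [ 0.431 -0.902 -0.006] z [-0.006  0.004 -1.   ]
tool shift [-0.0129  0.0168  0.052 ]
```

```bash
python3 -m crank '[[[-0.006,0.008,0,0,0,0,0.2],[-0.006,0.008,0,0,0,0,0.2],[0,0,0,0,0,0,0.2],[0,0,0,0,0,0,0.2]]]'; python3 -c "
from h import *
go([.5725,.0748,.046])"
```

```text
time: 2.1
tool_pos: [0.5732, 0.0776, 0.1999]
ee_rot: [-0.003, 0.975, 0.223, -0.004]
contact_force: [0.1, -0.0, 0.5]
grip_width: 0.0752
t 2.1 pos [0.5732 0.0776 0.1999] F [ 0.1 -0.   0.5] w 0.0752
tool x [ 0.901  0.434 -0.006] y [ 0.434 -0.901 -0.008] z [-0.009  0.004 -1.   ]
tool shift [-0.0009  0.0034  0.1539]
```

```bash
python3 -m crank '[[[0,0.003,0.03,0,0,0,0.2],[0,0,0.03,0,0,0,0.2],[0,0,0.03,0,0,0,0.2],[0,0,0.03,0,0,0,0.2],[0,0,0.03,0,0,0,0.2],[0,0,0,0,0,0,0.2]]]'; python3 -c "
from h import *
go([.5725,.0748,.046])"
```

```text
time: 2.7
tool_pos: [0.5735, 0.0707, 0.0483]
ee_rot: [-0.003, 0.976, 0.219, -0.001]
contact_force: [-0.1, -0.2, 0.9]
grip_width: 0.075
t 2.7 pos [0.5735 0.0707 0.0483] F [-0.1 -0.2  0.9] w 0.075
tool x [ 0.904  0.428 -0.001] y [ 0.428 -0.904 -0.005] z [-0.003  0.005 -1.   ]
tool shift [ 0.0009 -0.0041  0.0023]
```

```bash
python3 -m crank '[[[0,0,0,0,0,0,0.8],[0,0,0,0,0,0,0.8],[0,0,0,0,0,0,0.8],[0,0,0,0,0,0,0.8],[0,0,0,0,0,0,0.8],[0,0,0,0,0,0,0.8],[0,0,0,0,0,0,0.8],[0,0,0,0,0,0,0.8]]]' 30
```

```text
time: 3.5
tool_pos: [0.5759, 0.0702, 0.0552]
ee_rot: [-0.002, 0.976, 0.218, 0.003]
contact_force: [-1.0, 1.7, -0.6]
grip_width: 0.0336
```

```bash
python3 -m crank '[[[0,0,-0.03,0,0,0,0.8],[0,0,-0.03,0,0,0,0.8],[0,0,-0.03,0,0,0,0.8],[0,0,-0.03,0,0,0,0.8],[0,0,-0.02,0,0,0,0.8],[0,0,0,0,0,0,0.8]]]' 30; python3 -c "
from h import *
go([.508,-.447,.18])
d=cam('top');save(d,'t2.png',(150,110,300,240),5);np.save('top1.npy',d,allow_pickle=True)"
```

```text
time: 4.1
tool_pos: [0.5746, 0.069, 0.1993]
ee_rot: [-0.002, 0.976, 0.218, 0.002]
contact_force: [0.5, -0.9, -1.0]
grip_width: 0.034
t 4.1 pos [0.5746 0.069  0.1993] F [ 0.5 -0.9 -1. ] w 0.034
tool x [0.905 0.426 0.004] y [ 0.426 -0.905 -0.003] z [ 0.003  0.005 -1.   ]
tool shift [-0.2803  0.4384  0.0167]
```

```bash
python3 -m crank '[[[-0.021,0.033,0,0,0,0,0.8],[-0.021,0.033,0,0,0,0,0.8],[-0.021,0.033,0,0,0,0,0.8],[-0.021,0.033,0,0,0,0,0.8],[-0.021,0.033,0,0,0,0,0.8],[-0.021,0.033,0,0,0,0,0.8],[-0.021,0.033,0,0,0,0,0.8],[-0.021,0.033,0,0,0,0,0.8],[-0.021,0.033,0,0,0,0,0.8],[-0.021,0.033,0,0,0,0,0.8],[-0.021,0.033,0,0,0,0,0.8],[-0.021,0.033,0,0,0,0,0.8],[0,0,0,0,0,0,0.8],[0,0,0,0,0,0,0.8]]]'; python3 -c "
from h import *
go([.508,-.447,.060])"
```

```text
time: 5.55
tool_pos: [0.5049, -0.4121, 0.1659]
ee_rot: [-0.012, 0.975, 0.219, -0.012]
contact_force: [0.1, 0.7, -0.1]
grip_width: 0.0341
t 5.55 pos [ 0.5049 -0.4121  0.1659] F [ 0.1  0.7 -0.1] w 0.0341
tool x [ 0.903  0.428 -0.018] y [ 0.428 -0.903 -0.029] z [-0.029  0.019 -0.999]
tool shift [-0.0102  0.036   0.105 ]
```

```bash
cat >> h.py <<'E'
def go(P,yaw=None):
    p,M=st(); x=M[:,0]; a=np.arctan2(x[1],x[0]) if yaw is None else np.radians(yaw)
    T=np.array([[np.cos(a),np.sin(a),0],[np.sin(a),-np.cos(a),0],[0,0,-1]]).T
    print('yaw',np.degrees(np.arctan2(x[1],x[0])).round(1),'shift',(M.T@(np.array(P)-p)).round(4),'level shift',(T.T@(np.array(P)-p)).round(4),'turn',np.degrees(R.from_matrix(M.T@T).as_rotvec()).round(2))
E
python3 -m crank '[[[-0.005,0.018,0.003,0,0,0,0.8],[-0.005,0.018,0.003,0,0,0,0.8],[0,0,0.03,0,0,0,0.8],[0,0,0.03,0,0,0,0.8],[0,0,0.025,0,0,0,0.8],[0,0,0,0,0,0,0.8]]]'; python3 -c "
from h import *
go([.508,-.447,.053])"
```

```text
time: 6.15
tool_pos: [0.5095, -0.4415, 0.0653]
ee_rot: [-0.015, 0.975, 0.222, -0.014]
contact_force: [0.2, 0.0, -0.4]
grip_width: 0.0338
t 6.15 pos [ 0.5095 -0.4415  0.0653] F [ 0.2  0.  -0.4] w 0.0338
tool x [ 0.901  0.433 -0.02 ] y [ 0.432 -0.901 -0.036] z [-0.033  0.024 -0.999]
yaw 25.7 shift [-0.0035  0.0048  0.0123] level shift [-0.0037  0.0043  0.0123] turn [-2.05  1.14 -0.02]
```

Level the tool, lower to just off the floor, and open part-way, staying clear of the box walls.

```bash
python3 -m crank '[[[0,0,0.005,-2.0,1.1,0,0.8],[0,0,0.006,0,0,0,0.8],[0,0,0,0,0,0,0.8],[0,0,0,0,0,0,0.4],[0,0,0,0,0,0,0.4],[0,0,0,0,0,0,0.4],[0,0,0,0,0,0,0.4],[0,0,-0.02,0,0,0,0.4],[0,0,-0.03,0,0,0,0.4],[0,0,-0.03,0,0,0,0.4],[0,0,-0.03,0,0,0,0.15],[0,0,0,0,0,0,0.15]]]'; python3 -c "
from h import *
go([.5838,-.2747,.15])
d=cam('top');save(d,'t3.png',(150,110,450,290),2.5);np.save('top2.npy',d,allow_pickle=True)
rings(d,[(278,150),(286.4,185),(330.7,182.6),(333.3,215.4)])
"
```

```text
time: 7.35
tool_pos: [0.5115, -0.4398, 0.1721]
ee_rot: [-0.0, 0.975, 0.223, -0.0]
contact_force: [0.1, -0.5, 0.1]
grip_width: 0.0689
t 7.35 pos [ 0.5115 -0.4398  0.1721] F [ 0.1 -0.5  0.1] w 0.0689
tool x [ 0.9    0.436 -0.001] y [ 0.436 -0.9   -0.   ] z [-0.001 -0.    -1.   ]
yaw 25.8 shift [ 0.137  -0.1171  0.0221] level shift [ 0.137  -0.1171  0.0221] turn [-0.02  0.04 -0.  ]
ring [278.1 149.9] P [ 0.6821 -0.1264  0.012 ] dia 43.1 area 134.5
ring [286.4 184.9] P [ 0.58   -0.1471  0.012 ] dia 51.4 area 206.5
ring [330.7 182.6] P [ 0.5838 -0.2747  0.012 ] dia 66.7 area 362.0
ring [333.3 215.3] P [ 0.49   -0.2781  0.012 ] dia 35.6 area 91.0
```

View pics/t3.png

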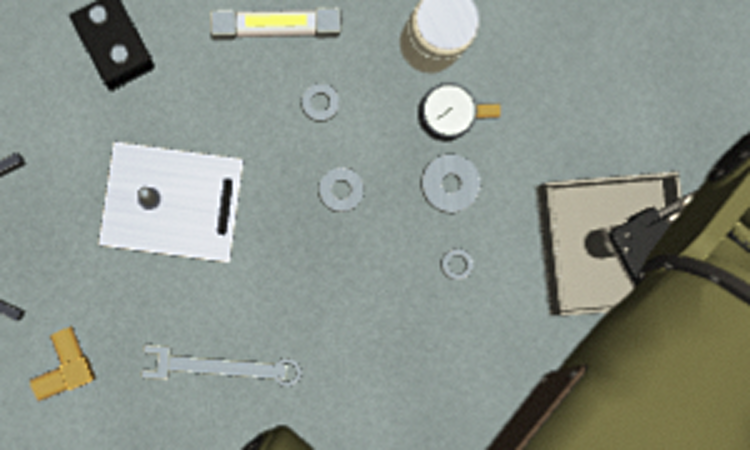

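The picture shows the cap standing in the box near (598,243), the bare spindle at (148,198), and the rings unmoved. Next is spacer68.

```bash
python3 -m crank '[[[0.034,-0.029,0,0,0,0,0.05],[0.034,-0.029,0,0,0,0,0.05],[0.034,-0.029,0,0,0,0,0.05],[0.03,-0.025,0,0,0,0,0.05],[0,0,0,0,0,0,0.05],[0,0,0,0,0,0,0.05]]]'; python3 -c "
from h import *
go([.5838,-.2747,.04])
d=np.load('top2.npy',allow_pickle=True).item()
m=(d['pixels'].min(2)>180).astype(np.uint8); m=cv2.morphologyEx(m,cv2.MORPH_CLOSE,np.ones((5,5)))
n,l,s,c=cv2.connectedComponentsWithStats(m); k=l[200,220]
cs,_=cv2.findContours((l==k).astype(np.uint8),0,1); b=cv2.boxPoints(cv2.minAreaRect(cs[0]))
C=[onplane(d,*p,.01)[:2] for p in b]; print(np.mean(C,0).round(4),np.round(C[1]-C[0],3),np.round(C[2]-C[1],3)); print('spindle top',onplane(d,208.9,188.5,.078).round(4))
"
```

```text
time: 8.0
tool_pos: [0.5805, -0.2754, 0.162]
ee_rot: [-0.005, 0.975, 0.222, -0.005]
contact_force: [-0.0, -0.1, 0.9]
grip_width: 0.0896
t 8.0 pos [ 0.5805 -0.2754  0.162 ] F [-0.  -0.1  0.9] w 0.0896
tool x [ 0.901  0.433 -0.007] y [ 0.433 -0.901 -0.011] z [-0.011  0.007 -1.   ]
yaw 25.7 shift [0.0041 0.0022 0.122 ] level shift [0.0032 0.0008 0.122 ] turn [-0.64  0.41 -0.  ]
[0.5695 0.0482] [ 0.117 -0.017] [-0.023 -0.148]
spindle top [0.568  0.0682 0.078 ]
```

```bash
python3 -m crank '[[[0.003,0.001,0.03,-0.6,0.4,0,0.05],[0,0,0.03,0,0,0,0.05],[0,0,0.03,0,0,0,0.05],[0,0,0.02,0,0,0,0.05],[0,0,0,0,0,0,0.05],[0,0,0,0,0,0,0.05]]]'; python3 -c "
from h import *
go([.5838,-.2747,.004])"
```

```text
time: 8.6
tool_pos: [0.5796, -0.2811, 0.0456]
ee_rot: [-0.001, 0.976, 0.219, -0.001]
contact_force: [0.4, -0.3, -0.5]
grip_width: 0.0893
t 8.6 pos [ 0.5796 -0.2811  0.0456] F [ 0.4 -0.3 -0.5] w 0.0893
tool x [ 0.904  0.427 -0.002] y [ 0.427 -0.904 -0.002] z [-0.003  0.001 -1.   ]
yaw 25.3 shift [ 0.0066 -0.0039  0.0416] level shift [ 0.0065 -0.004   0.0416] turn [-0.13  0.13 -0.  ]
```

```bash
python3 -m crank '[[[0.005,-0.003,0.015,0,0,0,0.05],[0.002,-0.001,0.015,0,0,0,0.05],[0,0,0.008,0,0,0,0.05],[0,0,0,0,0,0,0.05]]]'; python3 -c "
from h import *
go([.5838,-.2747,.004])"
```

```text
time: 9.0
tool_pos: [0.5851, -0.2753, 0.0067]
ee_rot: [0.0, 0.976, 0.218, -0.0]
contact_force: [-0.2, -0.4, 0.4]
grip_width: 0.0893
t 9.0 pos [ 0.5851 -0.2753  0.0067] F [-0.2 -0.4  0.4] w 0.0893
tool x [ 0.905  0.426 -0.   ] y [ 0.426 -0.905  0.   ] z [-0.    -0.001 -1.   ]
yaw 25.2 shift [-0.0009 -0.0011  0.0027] level shift [-0.0009 -0.0011  0.0027] turn [0.02 0.02 0.  ]
```

```bash
python3 -m crank '[[[-0.001,-0.001,0.003,0,0,0,0.05],[0,0,0,0,0,0,0.4],[0,0,0,0,0,0,0.4],[0,0,0,0,0,0,0.4],[0,0,0,0,0,0,0.4],[0,0,0,0,0,0,0.4],[0,0,0,0,0,0,0.4]]]' 45; python3 -c "
from h import *
st()"
```

```text
time: 9.7
tool_pos: [0.5842, -0.2751, 0.0049]
ee_rot: [0.001, 0.976, 0.219, 0.001]
contact_force: [0.3, 1.0, -2.2]
grip_width: 0.0671
t 9.7 pos [ 0.5842 -0.2751  0.0049] F [ 0.3  1.  -2.2] w 0.0671
tool x [0.905 0.426 0.001] y [ 0.426 -0.905  0.002] z [ 0.001 -0.001 -1.   ]
```

```bash
python3 -m crank '[[[0,0,-0.03,0,0,0,0.4],[0,0,-0.03,0,0,0,0.4],[0,0,-0.03,0,0,0,0.4],[0,0,-0.03,0,0,0,0.4],[0,0,0,0,0,0,0.4],[0,0,0,0,0,0,0.4]]]'; python3 -c "
from h import *
go([.5730,.074,.13])"
```

```text
time: 10.3
tool_pos: [0.5832, -0.2745, 0.1278]
ee_rot: [-0.0, 0.976, 0.219, -0.001]
contact_force: [-0.3, 0.9, -2.5]
grip_width: 0.0669
t 10.3 pos [ 0.5832 -0.2745  0.1278] F [-0.3  0.9 -2.5] w 0.0669
tool x [ 0.905  0.426 -0.001] y [ 0.426 -0.905 -0.   ] z [-0.001 -0.    -1.   ]
yaw 25.2 shift [ 0.1394 -0.3196 -0.0022] level shift [ 0.1394 -0.3196 -0.0022] turn [-0.02  0.06 -0.  ]
```

```bash
python3 -m crank '[[[0.014,-0.031,-0.002,0,0,0,0.4],[0.014,-0.031,-0.002,0,0,0,0.4],[0.014,-0.031,-0.002,0,0,0,0.4],[0.014,-0.031,-0.002,0,0,0,0.4],[0.014,-0.031,-0.002,0,0,0,0.4],[0.014,-0.031,-0.002,0,0,0,0.4],[0.014,-0.031,-0.002,0,0,0,0.4],[0.014,-0.031,-0.002,0,0,0,0.4],[0.014,-0.031,-0.002,0,0,0,0.4],[0.007,-0.015,0,0,0,0,0.4],[0,0,0,0,0,0,0.4],[0,0,0,0,0,0,0.4]]]'; python3 -c "
from h import *
go([.5730,.074,.13])"
```

```text
time: 11.5
tool_pos: [0.5717, 0.0605, 0.1303]
ee_rot: [-0.004, 0.976, 0.218, -0.011]
contact_force: [0.5, -0.2, -1.4]
grip_width: 0.0669
t 11.5 pos [0.5717 0.0605 0.1303] F [ 0.5 -0.2 -1.4] w 0.0669
tool x [ 0.905  0.425 -0.019] y [ 0.425 -0.905 -0.012] z [-0.023  0.003 -1.   ]
yaw 25.1 shift [ 0.0069 -0.0117  0.0003] level shift [ 0.0069 -0.0117  0.0003] turn [-0.72  1.11 -0.01]
```

Correct onto the axis, level, then look from the scene camera.

```bash
python3 -m crank '[[[0.005,-0.008,0,-0.7,1.1,0,0.4],[0.003,-0.004,0,0,0,0,0.4],[0,0,0,0,0,0,0.4],[0,0,0,0,0,0,0.4]]]'; python3 -c "
from h import *
go([.5730,.074,.13])
d=cam('scene')
for n,P in dict(foot=[.573,.074,.01],top=[.573,.074,.078]).items(): print(n,proj(d,P).round(1), ((proj(d,P)-[235,120])*5).round())
save(d,'s3.png',(235,120,365,230),5)"
```

```text
time: 11.9
tool_pos: [0.5738, 0.0734, 0.129]
ee_rot: [0.0, 0.976, 0.216, -0.0]
contact_force: [0.0, -1.7, -1.0]
grip_width: 0.067
t 11.9 pos [0.5738 0.0734 0.129 ] F [ 0.  -1.7 -1. ] w 0.067
tool x [ 0.907  0.422 -0.   ] y [ 0.422 -0.907  0.   ] z [-0. -0. -1.]
yaw 25.0 shift [-0.0005 -0.0008 -0.001 ] level shift [-0.0005 -0.0008 -0.001 ] turn [0.02 0.01 0.  ]
foot [288.1 198.4] [266. 392.]
top [289.5 179.6] [273. 298.]
```

View pics/s3.png

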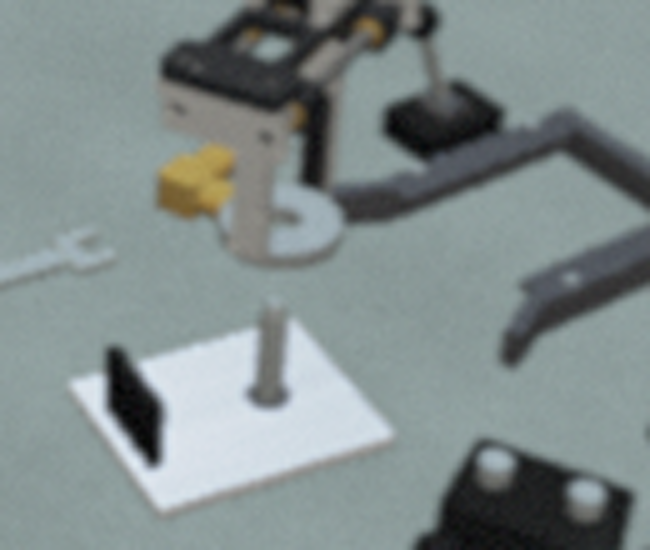

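Spindle foot at (268,395) and top at (275,303) match the prediction within about 1 px. The ring is held level above it. Lowering.

```bash
python3 -m crank '[[[0,0,0.02,0,0,0,0.4],[0,0,0.02,0,0,0,0.4],[0,0,0.015,0,0,0,0.4],[0,0,0,0,0,0,0.4]]]'; python3 -c "
from h import *
go([.5730,.074,.018])"
```

```text
time: 12.35
tool_pos: [0.5746, 0.0722, 0.0733]
ee_rot: [0.0, 0.977, 0.215, 0.001]
contact_force: [0.2, -0.5, -1.7]
grip_width: 0.0669
t 12.35 pos [0.5746 0.0722 0.0733] F [ 0.2 -0.5 -1.7] w 0.0669
tool x [0.907 0.421 0.002] y [ 0.421 -0.907  0.001] z [ 0.002 -0.    -1.   ]
yaw 24.9 shift [-0.0008 -0.0024  0.0553] level shift [-0.0007 -0.0024  0.0553] turn [ 0.07 -0.1  -0.  ]
```

```bash
python3 -m crank '[[[-0.001,-0.002,0.015,0,0,0,0.4],[0,0,0.015,0,0,0,0.4],[0,0,0.015,0,0,0,0.4],[0,0,0.007,0,0,0,0.4],[0,0,0,0,0,0,0.4]]]'; python3 -c "
from h import *
go([.5730,.074,.018])"
```

```text
time: 12.85
tool_pos: [0.5746, 0.0728, 0.021]
ee_rot: [0.001, 0.977, 0.215, 0.002]
contact_force: [1.1, 0.9, -0.4]
grip_width: 0.0668
t 12.85 pos [0.5746 0.0728 0.021 ] F [ 1.1  0.9 -0.4] w 0.0668
tool x [0.908 0.42  0.005] y [ 0.42  -0.908  0.002] z [ 0.005 -0.    -1.   ]
yaw 24.8 shift [-0.001  -0.0017  0.003 ] level shift [-0.001  -0.0017  0.003 ] turn [ 0.13 -0.26 -0.  ]
```

Threaded with no side force. Lower to about z 0.017, release, rise.

```bash
python3 -m crank '[[[0,0,0.004,0,0,0,0.4],[0,0,0,0,0,0,0.4],[0,0,0,0,0,0,0.1],[0,0,0,0,0,0,0.1],[0,0,0,0,0,0,0.1],[0,0,0,0,0,0,0.1],[0,0,-0.03,0,0,0,0.1],[0,0,-0.03,0,0,0,0.1],[0,0,-0.03,0,0,0,0.1],[0,0,-0.03,0,0,0,0.1],[0,0,0,0,0,0,0.1]]]'; python3 -c "
from h import *
go([.58,-.1471,.13])
d=cam('scene'); save(d,'s4.png',(235,120,365,230),5)"
```

```text
time: 13.95
tool_pos: [0.5746, 0.0729, 0.1434]
ee_rot: [0.001, 0.977, 0.215, 0.004]
contact_force: [0.2, -0.4, -0.3]
grip_width: 0.0849
t 13.95 pos [0.5746 0.0729 0.1434] F [ 0.2 -0.4 -0.3] w 0.0849
tool x [0.908 0.42  0.007] y [ 0.42  -0.908  0.003] z [ 0.008 -0.    -1.   ]
yaw 24.8 shift [-0.0876  0.2019  0.0135] level shift [-0.0875  0.2019  0.0134] turn [ 0.19 -0.4  -0.  ]
```

View pics/s4.png

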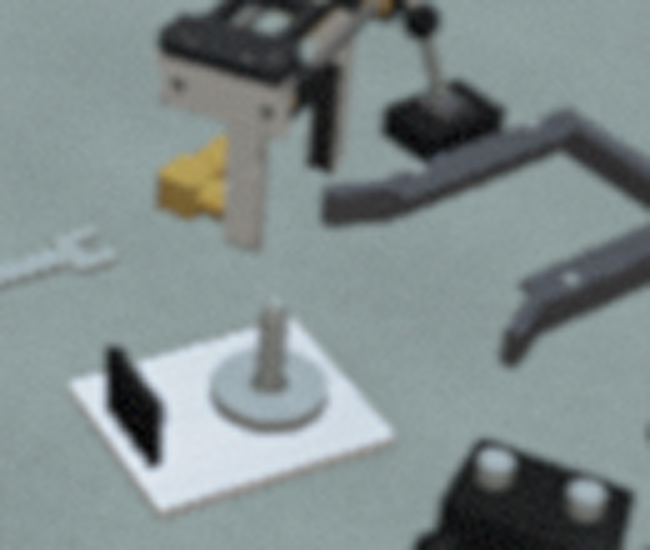

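spacer68 is seated at (268,390) and the tray hasn't moved. Go to the 52 ring, checking the ring positions first.

```bash
python3 -c "
from h import *
d=cam('top'); rings(d,[(278,150),(286.4,185),(333.3,215.4)])"
python3 -m crank '[[[-0.017,0.04,0.003,0,0,0,0.2],[-0.017,0.04,0.003,0,0,0,0.2],[-0.017,0.04,0.003,0,0,0,0.2],[-0.017,0.04,0.003,0,0,0,0.2],[-0.013,0.03,0.002,0,0,0,0.2],[0,0,0,0,0,0,0.2],[0,0,0,0,0,0,0.2]]]'; python3 -c "
from h import *
go([.58,-.1471,.04])"
```

```text
ring [278.1 149.8] P [ 0.6822 -0.1264  0.012 ] dia 43.3 area 135.5
ring [286.3 184.9] P [ 0.58   -0.1471  0.012 ] dia 51.6 area 208.0
ring [333.3 215.4] P [ 0.4899 -0.2781  0.012 ] dia 35.5 area 90.0
time: 14.75
tool_pos: [0.5755, -0.1396, 0.1144]
ee_rot: [-0.003, 0.976, 0.216, -0.005]
contact_force: [-0.3, 0.8, -0.6]
grip_width: 0.0751
t 14.75 pos [ 0.5755 -0.1396  0.1144] F [-0.3  0.8 -0.6] w 0.0751
tool x [ 0.906  0.422 -0.009] y [ 0.422 -0.907 -0.008] z [-0.012  0.003 -1.   ]
yaw 25.0 shift [0.0016 0.0093 0.0744] level shift [0.0009 0.0087 0.0744] turn [-0.44  0.53 -0.  ]
```

```bash
python3 -m crank '[[[0.001,0.007,0.02,-0.4,0.5,0,0.2],[0,0.002,0.02,0,0,0,0.2],[0,0,0.02,0,0,0,0.2],[0,0,0.015,0,0,0,0.2],[0,0,0,0,0,0,0.2]]]'; python3 -c "
from h import *
go([.58,-.1471,.004])"
```

```text
time: 15.25
tool_pos: [0.5791, -0.1415, 0.0339]
ee_rot: [-0.001, 0.976, 0.219, -0.002]
contact_force: [-1.3, 0.3, 0.1]
grip_width: 0.0753
t 15.25 pos [ 0.5791 -0.1415  0.0339] F [-1.3  0.3  0.1] w 0.0753
tool x [ 0.904  0.427 -0.003] y [ 0.427 -0.904 -0.004] z [-0.004  0.002 -1.   ]
yaw 25.2 shift [-0.0014  0.0056  0.0298] level shift [-0.0015  0.0054  0.0299] turn [-0.21  0.17 -0.  ]
```

```bash
python3 -m crank '[[[-0.001,0.005,0.01,0,0,0,0.2],[0,0,0.01,0,0,0,0.2],[0,0,0.007,0,0,0,0.2],[0,0,0,0,0,0,0.2]]]'; python3 -c "
from h import *
go([.58,-.1471,.004])"
```

```text
time: 15.65
tool_pos: [0.5808, -0.1451, 0.0057]
ee_rot: [-0.001, 0.976, 0.22, -0.001]
contact_force: [1.0, -0.5, 1.2]
grip_width: 0.0749
t 15.65 pos [ 0.5808 -0.1451  0.0057] F [ 1.  -0.5  1.2] w 0.0749
tool x [ 0.904  0.428 -0.002] y [ 0.428 -0.904 -0.003] z [-0.003  0.002 -1.   ]
yaw 25.4 shift [-0.0016  0.0014  0.0017] level shift [-0.0016  0.0014  0.0017] turn [-0.18  0.14 -0.  ]
```

```bash
python3 -m crank '[[[-0.002,0.001,0.001,0,0,0,0.2],[0,0,0,0,0,0,0.55],[0,0,0,0,0,0,0.55],[0,0,0,0,0,0,0.55],[0,0,0,0,0,0,0.55],[0,0,0,0,0,0,0.55],[0,0,0,0,0,0,0.55]]]' 45; python3 -c "
from h import *
st()"; python3 -m crank '[[[0,0,-0.03,0,0,0,0.55],[0,0,-0.03,0,0,0,0.55],[0,0,-0.03,0,0,0,0.55],[0,0,-0.03,0,0,0,0.55],[0,0,0,0,0,0,0.55]]]'; python3 -c "
from h import *
go([.5735,.0735,.13])"
```

```text
time: 16.35
tool_pos: [0.5801, -0.1473, 0.0061]
ee_rot: [-0.001, 0.976, 0.219, -0.0]
contact_force: [0.3, -0.0, -0.3]
grip_width: 0.0499
t 16.35 pos [ 0.5801 -0.1473  0.0061] F [ 0.3 -0.  -0.3] w 0.0499
tool x [ 0.904  0.428 -0.001] y [ 0.428 -0.904 -0.002] z [-0.001  0.001 -1.   ]
time: 16.85
tool_pos: [0.5795, -0.1472, 0.1295]
ee_rot: [-0.001, 0.976, 0.219, -0.002]
contact_force: [-0.3, 0.1, -1.3]
grip_width: 0.0499
t 16.85 pos [ 0.5795 -0.1472  0.1295] F [-0.3  0.1 -1.3] w 0.0499
tool x [ 0.904  0.428 -0.003] y [ 0.428 -0.904 -0.004] z [-0.004  0.002 -1.   ]
yaw 25.4 shift [ 0.0891 -0.202  -0.    ] level shift [ 0.0891 -0.202  -0.0005] turn [-0.2   0.16 -0.  ]
```

```bash
python3 -m crank '[[[0.014,-0.031,-0.001,0,0,0,0.55],[0.014,-0.031,-0.001,0,0,0,0.55],[0.014,-0.031,-0.001,0,0,0,0.55],[0.014,-0.031,-0.001,0,0,0,0.55],[0.014,-0.031,-0.001,0,0,0,0.55],[0.01,-0.024,-0.001,0,0,0,0.55],[0.007,-0.018,0,0,0,0,0.55],[0,0,0,0,0,0,0.55]]]'; python3 -c "
from h import *
go([.5735,.0735,.13])
d=cam('scene')
p=np.array(arm.state()['tool_pos']); P=p+[0,0,.006]; print('pred ring top ctr',((proj(d,P)-[235,120])*5).round())
th=np.linspace(0,6.28,40); E=np.array([proj(d,P+[.026*np.cos(t),.026*np.sin(t),0]) for t in th]); im=cv2.resize(np.ascontiguousarray(d['pixels'][120:230,235:365,::-1]),None,fx=5,fy=5,interpolation=2)
cv2.polylines(im,[np.int32((E-[235,120])*5+2)],True,(0,0,255),1); cv2.imwrite('pics/s5.png',im)"
```

```text
time: 17.65
tool_pos: [0.5717, 0.0755, 0.1314]
ee_rot: [-0.002, 0.976, 0.218, -0.004]
contact_force: [0.3, -0.7, -0.7]
grip_width: 0.0501
t 17.65 pos [0.5717 0.0755 0.1314] F [ 0.3 -0.7 -0.7] w 0.0501
tool x [ 0.905  0.426 -0.007] y [ 0.426 -0.905 -0.005] z [-0.008  0.002 -1.   ]
yaw 25.2 shift [0.0008 0.0026 0.0014] level shift [0.0007 0.0026 0.0014] turn [-0.3   0.38 -0.  ]
pred ring top ctr [278. 210.]
```

View pics/s5.png

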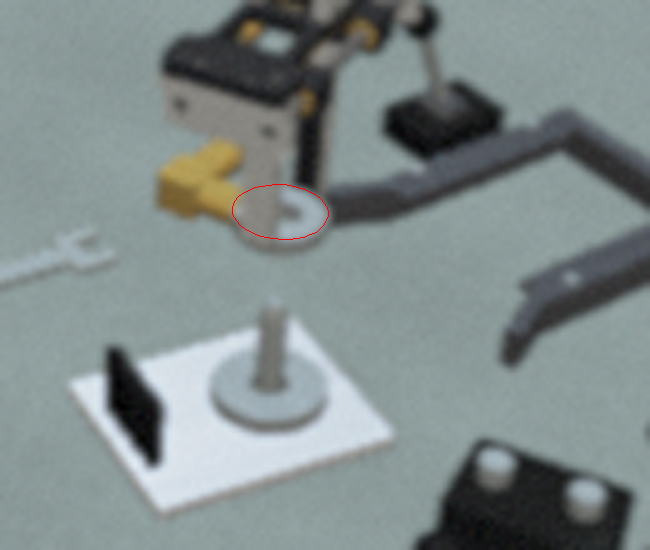

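The drawn ellipse for a centred ring matches the held ring within about 1 mm, at (280,212). Lowering.

```bash
python3 -m crank '[[[0,0.002,0.02,-0.3,0.4,0,0.55],[0,0.001,0.02,0,0,0,0.55],[0,0,0.015,0,0,0,0.55],[0,0,0,0,0,0,0.55]]]'; python3 -c "
from h import *
go([.5735,.0735,.031])"
```

```text
time: 18.1
tool_pos: [0.5732, 0.0681, 0.0737]
ee_rot: [0.0, 0.976, 0.217, 0.0]
contact_force: [-0.5, 2.3, -1.1]
grip_width: 0.0498
t 18.1 pos [0.5732 0.0681 0.0737] F [-0.5  2.3 -1.1] w 0.0498
tool x [0.906 0.424 0.001] y [ 0.424 -0.906  0.   ] z [ 0.001 -0.    -1.   ]
yaw 25.1 shift [ 0.0025 -0.0048  0.0427] level shift [ 0.0025 -0.0047  0.0427] turn [ 0.03 -0.03 -0.  ]
```

```bash
python3 -m crank '[[[0.002,-0.004,0,0,0,0,0.55],[0.001,-0.001,0.012,0,0,0,0.55],[0,0,0.012,0,0,0,0.55],[0,0,0.01,0,0,0,0.55],[0,0,0,0,0,0,0.55]]]'; python3 -c "
from h import *
go([.5735,.0735,.029])"
```

```text
time: 18.6
tool_pos: [0.5744, 0.0724, 0.0381]
ee_rot: [0.001, 0.976, 0.216, 0.001]
contact_force: [0.6, 0.1, -0.3]
grip_width: 0.0499
t 18.6 pos [0.5744 0.0724 0.0381] F [ 0.6  0.1 -0.3] w 0.0499
tool x [0.906 0.422 0.001] y [ 0.422 -0.906  0.002] z [ 0.002 -0.001 -1.   ]
yaw 25.0 shift [-0.0004 -0.0014  0.0091] level shift [-0.0004 -0.0014  0.0091] turn [ 0.09 -0.06 -0.  ]
```

```bash
python3 -m crank '[[[0,-0.001,0.007,0,0,0,0.55],[0,0,0.002,0,0,0,0.55],[0,0,0,0,0,0,0.55],[0,0,0,0,0,0,0.25],[0,0,0,0,0,0,0.25],[0,0,0,0,0,0,0.25],[0,0,0,0,0,0,0.25],[0,0,-0.03,0,0,0,0.25],[0,0,-0.03,0,0,0,0.25],[0,0,-0.03,0,0,0,0.25],[0,0,-0.02,0,0,0,0.25],[0,0,0,0,0,0,0.25]]]'; python3 -c "
from h import *
d=cam('scene'); save(d,'s6.png',(235,120,365,230),5)
d=cam('top'); r=rings(d,[(278,150),(333.3,215.4)]); go([*r[0][:2],.13])"
```

```text
time: 19.8
tool_pos: [0.574, 0.0734, 0.1433]
ee_rot: [0.001, 0.976, 0.216, 0.001]
contact_force: [0.8, 0.3, -0.5]
grip_width: 0.0707
ring [278.1 149.9] P [ 0.6818 -0.1264  0.012 ] dia 42.9 area 133.5
ring [345.4 216.6] P [ 0.4855 -0.3125  0.012 ] dia 25.6 area 6.5
t 19.9 pos [0.5728 0.0733 0.1403] F [ 0.  -0.5 -0.7] w 0.0704
tool x [ 0.906  0.422 -0.002] y [ 0.422 -0.906  0.001] z [-0.002 -0.001 -1.   ]
yaw 25.0 shift [0.0144 0.2271 0.0104] level shift [0.0144 0.2271 0.0103] turn [0.03 0.12 0.  ]
```

The 36 ring was knocked aside, so I'll find it later. First the 44 ring.

```bash
python3 -m crank '[[[0.003,0.04,0.001,0,0,0,0.25],[0.003,0.04,0.001,0,0,0,0.25],[0.003,0.04,0.001,0,0,0,0.25],[0.003,0.04,0.001,0,0,0,0.25],[0.002,0.03,0.001,0,0,0,0.3],[0.001,0.02,0.001,0,0,0,0.3],[0,0,0,0,0,0,0.3]]]'; python3 -c "
from h import *
go([.6820,-.1264,.04])
d=np.load('top0.npy',allow_pickle=True).item(); print('filter',onplane(d,327.4,118.3,.11))
d=cam('top'); save(d,'t4.png',(200,90,440,270),3)"
```

```text
time: 20.6
tool_pos: [0.6746, -0.1168, 0.1198]
ee_rot: [-0.003, 0.976, 0.217, -0.009]
contact_force: [0.4, -0.4, -0.0]
grip_width: 0.0656
t 20.6 pos [ 0.6746 -0.1168  0.1198] F [ 0.4 -0.4 -0. ] w 0.0656
tool x [ 0.905  0.424 -0.016] y [ 0.424 -0.905 -0.009] z [-0.018  0.001 -1.   ]
yaw 25.1 shift [0.0039 0.0126 0.0797] level shift [0.0026 0.0119 0.0798] turn [-0.5   0.89 -0.  ]
filter [ 0.74575148 -0.25265249  0.11      ]
```

View pics/t4.png

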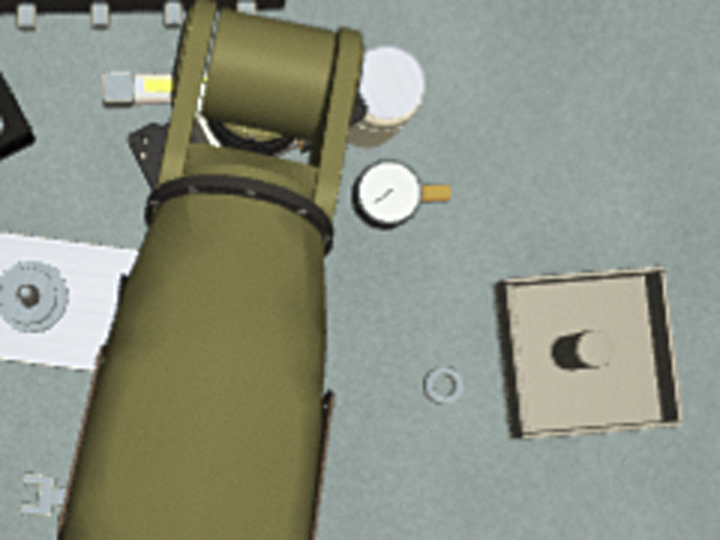

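The view shows the knocked 36 ring at crop (443,385), about px (347,218). The cap stands in the box at (595,350), and the tray stack sits concentric at (30,295). The filter clears the gripper body by about 18 mm. Descending on the 44 ring.

```bash
python3 -m crank '[[[0.002,0.009,0.02,-0.5,0.9,0,0.3],[0.001,0.003,0.02,0,0,0,0.3],[0,0,0.02,0,0,0,0.3],[0,0,0.015,0,0,0,0.3],[0,0,0,0,0,0,0.3]]]'; python3 -c "
from h import *
go([.682,-.1264,.004])"
```

```text
time: 21.15
tool_pos: [0.6791, -0.12, 0.0382]
ee_rot: [-0.002, 0.976, 0.22, -0.002]
contact_force: [-0.3, 0.4, -0.6]
grip_width: 0.066
t 21.15 pos [ 0.6791 -0.12    0.0382] F [-0.3  0.4 -0.6] w 0.066
tool x [ 0.904  0.428 -0.003] y [ 0.428 -0.904 -0.004] z [-0.005  0.002 -1.   ]
yaw 25.4 shift [-0.      0.0071  0.0342] level shift [-0.0001  0.007   0.0342] turn [-0.22  0.19 -0.  ]
```

```bash
python3 -m crank '[[[0,0.006,0.01,0,0,0,0.3],[0,0.001,0.012,0,0,0,0.3],[0,0,0.009,0,0,0,0.3],[0,0,0,0,0,0,0.3]]]'; python3 -c "
from h import *
go([.682,-.1264,.004])"
```

```text
time: 21.55
tool_pos: [0.6828, -0.126, 0.0063]
ee_rot: [-0.001, 0.975, 0.22, -0.001]
contact_force: [0.8, -0.2, -0.1]
grip_width: 0.066
t 21.55 pos [ 0.6828 -0.126   0.0063] F [ 0.8 -0.2 -0.1] w 0.066
tool x [ 0.903  0.429 -0.002] y [ 0.429 -0.903 -0.003] z [-0.003  0.002 -1.   ]
yaw 25.4 shift [-0.0009  0.0001  0.0023] level shift [-0.0009  0.0001  0.0023] turn [-0.16  0.1  -0.  ]
```

```bash
python3 -m crank '[[[-0.001,0,0.002,0,0,0,0.3],[0,0,0,0,0,0,0.65],[0,0,0,0,0,0,0.65],[0,0,0,0,0,0,0.65],[0,0,0,0,0,0,0.65],[0,0,0,0,0,0,0.65],[0,0,0,0,0,0,0.65]]]' 45; python3 -m crank '[[[0,0,-0.03,0,0,0,0.65],[0,0,-0.03,0,0,0,0.65],[0,0,-0.03,0,0,0,0.65],[0,0,-0.03,0,0,0,0.65],[0,0,0,0,0,0,0.65]]]'; python3 -c "
from h import *
go([.5737,.0737,.13])"
```

```text
time: 22.25
tool_pos: [0.6826, -0.1266, 0.0059]
ee_rot: [-0.001, 0.976, 0.22, -0.0]
contact_force: [-0.4, -0.5, -0.6]
grip_width: 0.0421
time: 22.75
tool_pos: [0.682, -0.1266, 0.1292]
ee_rot: [-0.001, 0.976, 0.22, -0.001]
contact_force: [0.7, 0.5, 0.3]
grip_width: 0.0425
t 22.75 pos [ 0.682  -0.1266  0.1292] F [0.7 0.5 0.3] w 0.0425
tool x [ 0.903  0.429 -0.002] y [ 0.429 -0.903 -0.003] z [-0.003  0.002 -1.   ]
yaw 25.4 shift [-1.190e-02 -2.274e-01 -1.000e-04] level shift [-0.0119 -0.2274 -0.0008] turn [-0.16  0.1  -0.  ]
```

```bash
python3 -m crank '[[[-0.002,-0.036,-0.001,0,0,0,0.65],[-0.002,-0.036,-0.001,0,0,0,0.65],[-0.002,-0.036,-0.001,0,0,0,0.65],[-0.002,-0.036,-0.001,0,0,0,0.65],[-0.002,-0.036,-0.001,0,0,0,0.65],[-0.001,-0.02,-0.001,0,0,0,0.65],[-0.001,-0.015,0,0,0,0,0.65],[0,0,0,0,0,0,0.65]]]'; python3 -c "
from h import *
go([.5737,.0737,.13])"
```

```text
time: 23.55
tool_pos: [0.573, 0.0684, 0.1313]
ee_rot: [-0.002, 0.976, 0.219, -0.003]
contact_force: [0.8, -0.3, -0.9]
grip_width: 0.042
t 23.55 pos [0.573  0.0684 0.1313] F [ 0.8 -0.3 -0.9] w 0.042
tool x [ 0.904  0.427 -0.005] y [ 0.427 -0.904 -0.004] z [-0.007  0.002 -1.   ]
yaw 25.3 shift [ 0.0029 -0.0045  0.0013] level shift [ 0.0029 -0.0045  0.0013] turn [-0.26  0.31 -0.  ]
```

```bash
python3 -m crank '[[[0.002,-0.004,0,-0.3,0.3,0,0.65],[0.001,-0.001,0,0,0,0,0.65],[0,-0.001,0.018,0,0,0,0.65],[0,-0.001,0.018,0,0,0,0.65],[0,0,0.01,0,0,0,0.65],[0,0,0,0,0,0,0.65]]]'; python3 -c "
from h import *
go([.5737,.0737,.042])"
```

```text
time: 24.15
tool_pos: [0.5752, 0.0727, 0.0832]
ee_rot: [0.001, 0.976, 0.217, 0.001]
contact_force: [-0.1, -0.4, -0.6]
grip_width: 0.0423
t 24.15 pos [0.5752 0.0727 0.0832] F [-0.1 -0.4 -0.6] w 0.0423
tool x [0.906 0.424 0.001] y [ 0.424 -0.906  0.002] z [ 0.002 -0.002 -1.   ]
yaw 25.1 shift [-0.001  -0.0017  0.0412] level shift [-0.001  -0.0016  0.0412] turn [ 0.12 -0.05 -0.  ]
```

```bash
python3 -m crank '[[[-0.001,-0.002,0.012,0,0,0,0.65],[0,0,0.012,0,0,0,0.65],[0,0,0.012,0,0,0,0.65],[0,0,0.004,0,0,0,0.65],[0,0,0,0,0,0,0.65]]]'; python3 -c "
from h import *
go([.5737,.0737,.041])"
```

```text
time: 24.65
tool_pos: [0.5743, 0.0734, 0.0407]
ee_rot: [0.001, 0.976, 0.217, 0.001]
contact_force: [-0.1, -0.1, -0.6]
grip_width: 0.0422
t 24.65 pos [0.5743 0.0734 0.0407] F [-0.1 -0.1 -0.6] w 0.0422
tool x [0.906 0.423 0.002] y [ 0.423 -0.906  0.003] z [ 0.003 -0.002 -1.   ]
yaw 25.0 shift [-0.0004 -0.0005 -0.0003] level shift [-0.0004 -0.0005 -0.0003] turn [ 0.15 -0.12 -0.  ]
```

```bash
python3 -m crank '[[[0,0,0,0,0,0,0.35],[0,0,0,0,0,0,0.35],[0,0,0,0,0,0,0.35],[0,0,0,0,0,0,0.35],[0,0,-0.03,0,0,0,0.35],[0,0,-0.03,0,0,0,0.35],[0,0,-0.03,0,0,0,0.35],[0,0,0,0,0,0,0.35]]]'; python3 -c "
from h import *
d=cam('scene'); save(d,'s7.png',(235,120,365,230),5)
d=cam('top'); r=rings(d,[(347.4,218)]); go([*r[0][:2],.12])"
```

```text
time: 25.45
tool_pos: [0.5744, 0.0737, 0.1354]
ee_rot: [0.001, 0.976, 0.217, 0.002]
contact_force: [0.0, 0.7, -0.4]
grip_width: 0.0611
ring [348.4 218. ] P [ 0.4812 -0.3209  0.012 ] dia 36.2 area 22.0
t 25.55 pos [0.5728 0.0735 0.1315] F [ 0.1  0.4 -0.2] w 0.061
tool x [ 0.906  0.423 -0.002] y [ 0.423 -0.906  0.001] z [-0.001 -0.002 -1.   ]
yaw 25.0 shift [-0.2498  0.3186  0.0123] level shift [-0.2498  0.3186  0.0115] turn [0.07 0.09 0.  ]
```

View pics/s7.png

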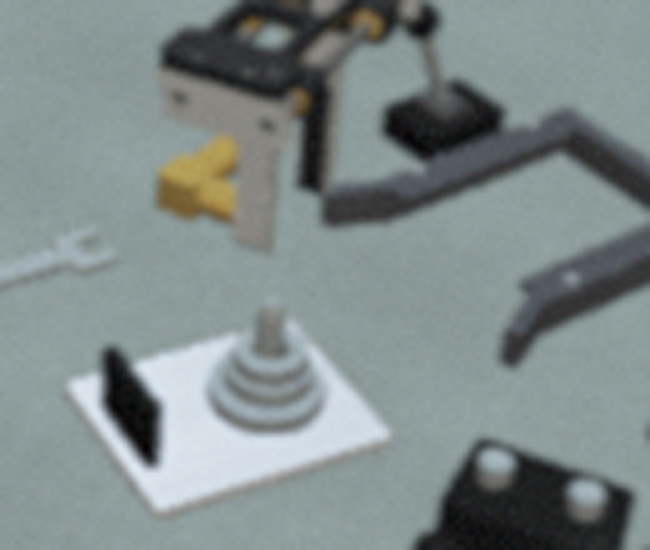

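Three spacers are stacked neatly, with the spindle top at (270,310) and the tray shifted by about 1 px. The 36 ring now lies near the box wall, so I'll turn the jaws towards world x before picking it up.

```bash
python3 -m crank '[[[0,0,0,0,0,-8.5,0.4],[0,0,0,0,0,-8.5,0.4],[0,0,0,0,0,-8.5,0.4],[0,0,0,0,0,-8.5,0.4],[0,0,0,0,0,-8.5,0.4],[0,0,0,0,0,-8.5,0.4],[0,0,0,0,0,-8.5,0.4],[0,0,0,0,0,0,0.4]]]'; python3 -c "
from h import *
d=cam('top'); im=d['pixels'].astype(int); np.save('top3.npy',d,allow_pickle=True)
bg=np.median(im[205:235,325:338].reshape(-1,3),0); print(bg)
m=(im[...,2]-bg[2]>12).astype(np.uint8); mm=m*0; mm[208:229,337:358]=m[208:229,337:358]
cs,_=cv2.findContours(mm,0,1); c=max(cs,key=cv2.contourArea); e=cv2.fitEllipse(cv2.convexHull(c)); print(e,onplane(d,*e[0],.012))
go([*onplane(d,*e[0],.012)[:2],.12])"
```

```text
time: 26.35
tool_pos: [0.5682, 0.0731, 0.12]
ee_rot: [-0.005, 0.734, 0.679, -0.007]
contact_force: [-0.4, 0.2, -0.4]
grip_width: 0.0561
[146. 159. 154.]
((348.1798095703125, 218.0294647216797), (11.27598762512207, 11.896541595458984), 118.30867004394531) [ 0.4812564  -0.32032353  0.012     ]
t 26.4 pos [0.5681 0.0731 0.1199] F [ 0.8  0.3 -0.6] w 0.0563
tool x [ 0.083  0.997 -0.004] y [ 0.996 -0.083 -0.017] z [-0.017 -0.003 -1.   ]
yaw 85.2 shift [-0.3993 -0.0538  0.0025] level shift [-3.993e-01 -5.390e-02 -1.000e-04] turn [-0.98  0.25 -0.  ]
```

```bash
python3 -m crank '[[[-0.036,-0.005,-0.003,-1,0.2,0,0.4],[-0.036,-0.005,-0.002,0,0,0,0.4],[-0.036,-0.005,-0.002,0,0,0,0.4],[-0.036,-0.005,-0.001,0,0,0,0.4],[-0.036,-0.005,-0.001,0,0,0,0.4],[-0.036,-0.005,-0.001,0,0,0,0.4],[-0.036,-0.005,-0.001,0,0,0,0.4],[-0.036,-0.005,-0.001,0,0,0,0.4],[-0.036,-0.005,-0.001,0,0,0,0.4],[-0.036,-0.004,-0.001,0,0,0,0.4],[0,0,0,0,0,0,0.4],[0,0,0,0,0,0,0.4]]]'; python3 -c "
from h import *
go([.4813,-.3203,.04])"
```

```text
time: 27.6
tool_pos: [0.4747, -0.292, 0.1274]
ee_rot: [-0.003, 0.756, 0.655, -0.002]
contact_force: [0.5, 0.4, 0.3]
grip_width: 0.0567
t 27.6 pos [ 0.4747 -0.292   0.1274] F [0.5 0.4 0.3] w 0.0567
tool x [0.142 0.99  0.001] y [ 0.99  -0.142 -0.008] z [-0.008  0.002 -1.   ]
yaw 81.8 shift [-0.0272  0.0112  0.0873] level shift [-0.0271  0.0105  0.0874] turn [-0.46 -0.06  0.  ]
```

```bash
python3 -m crank '[[[-0.018,0.007,0.01,-0.5,0,0,0.4],[-0.007,0.003,0.02,0,0,0,0.4],[0,0,0.02,0,0,0,0.4],[0,0,0.02,0,0,0,0.4],[0,0,0.01,0,0,0,0.4],[0,0,0,0,0,0,0.4]]]'; python3 -c "
from h import *
go([.4813,-.3203,.004])"
```

```text
time: 28.2
tool_pos: [0.4832, -0.3135, 0.0437]
ee_rot: [-0.001, 0.759, 0.651, 0.001]
contact_force: [-0.4, 0.3, 0.7]
grip_width: 0.0561
t 28.2 pos [ 0.4832 -0.3135  0.0437] F [-0.4  0.3  0.7] w 0.0561
tool x [0.151 0.988 0.002] y [ 0.988 -0.151  0.   ] z [ 0.001  0.002 -1.   ]
yaw 81.3 shift [-0.0071 -0.0009  0.0396] level shift [-0.007  -0.0008  0.0397] turn [ 0.02 -0.12 -0.  ]
```

```bash
python3 -m crank '[[[-0.006,-0.001,0.013,0,0,0,0.4],[-0.001,0,0.013,0,0,0,0.4],[0,0,0.011,0,0,0,0.4],[0,0,0,0,0,0,0.4]]]'; python3 -c "
from h import *
go([.4813,-.3203,.004])"
```

```text
time: 28.6
tool_pos: [0.482, -0.3205, 0.0052]
ee_rot: [0.0, 0.759, 0.651, 0.001]
contact_force: [-0.2, 0.4, 0.6]
grip_width: 0.0565
t 28.6 pos [ 0.482  -0.3205  0.0052] F [-0.2  0.4  0.6] w 0.0565
tool x [0.152 0.988 0.001] y [ 0.988 -0.152  0.002] z [ 0.002  0.001 -1.   ]
yaw 81.3 shift [ 0.     -0.0007  0.0012] level shift [ 0.     -0.0007  0.0012] turn [ 0.13 -0.07 -0.  ]
```

```bash
python3 -m crank '[[[0,-0.001,0.001,0,0,0,0.4],[0,0,0,0,0,0,0.75],[0,0,0,0,0,0,0.75],[0,0,0,0,0,0,0.75],[0,0,0,0,0,0,0.75],[0,0,0,0,0,0,0.75]]]' 45; python3 -m crank '[[[0,0,-0.03,0,0,0,0.75],[0,0,-0.03,0,0,0,0.75],[0,0,-0.03,0,0,0,0.75],[0,0,-0.03,0,0,0,0.75],[0,0,0,0,0,0,0.75]]]'; python3 -c "
from h import *
go([.5732,.073,.13])"
```

```text
time: 29.2
tool_pos: [0.4815, -0.3208, 0.0055]
ee_rot: [0.002, 0.759, 0.651, 0.001]
contact_force: [0.3, -0.0, 0.2]
grip_width: 0.0346
time: 29.7
tool_pos: [0.4806, -0.3203, 0.1295]
ee_rot: [0.001, 0.759, 0.651, 0.001]
contact_force: [-0.5, -1.1, -1.1]
grip_width: 0.0341
t 29.7 pos [ 0.4806 -0.3203  0.1295] F [-0.5 -1.1 -1.1] w 0.0341
tool x [0.152 0.988 0.001] y [ 0.988 -0.152  0.002] z [ 0.003  0.001 -1.   ]
yaw 81.2 shift [0.4028 0.0316 0.    ] level shift [ 0.4028  0.0316 -0.0005] turn [ 0.14 -0.06 -0.  ]
```

```bash
python3 -m crank '[[[0.035,0.003,-0.002,0,0,0,0.75],[0.035,0.003,-0.001,0,0,0,0.75],[0.035,0.003,-0.001,0,0,0,0.75],[0.035,0.003,-0.001,0,0,0,0.75],[0.035,0.003,-0.001,0,0,0,0.75],[0.035,0.003,-0.001,0,0,0,0.75],[0.035,0.003,-0.001,0,0,0,0.75],[0.035,0.003,-0.001,0,0,0,0.75],[0.035,0.003,-0.001,0,0,0,0.75],[0.035,0.003,-0.001,0,0,0,0.75],[0.025,0.002,0,0,0,0,0.75],[0,0,0,0,0,0,0.75],[0,0,0,0,0,0,0.75]]]'; python3 -c "
from h import *
go([.5732,.073,.13])"
```

```text
time: 31.0
tool_pos: [0.5696, 0.0598, 0.1339]
ee_rot: [-0.002, 0.76, 0.65, -0.001]
contact_force: [-0.3, 0.8, -0.2]
grip_width: 0.0342
t 31.0 pos [0.5696 0.0598 0.1339] F [-0.3  0.8 -0.2] w 0.0342
tool x [0.154 0.988 0.   ] y [ 0.988 -0.154 -0.004] z [-0.004  0.001 -1.   ]
yaw 81.1 shift [0.0136 0.0015 0.0039] level shift [0.0136 0.0015 0.0039] turn [-0.22 -0.02  0.  ]
```

```bash
python3 -m crank '[[[0.01,0.001,0.002,0,0,0,0.75],[0.004,0.001,0.002,0,0,0,0.75],[0,0,0,0,0,0,0.75]]]'; python3 -c "
from h import *
go([.5732,.073,.053])
d=cam('scene')
p=np.array(arm.state()['tool_pos']); P=p+[0,0,.006]
th=np.linspace(0,6.28,40); im=cv2.resize(np.ascontiguousarray(d['pixels'][120:230,235:365,::-1]),None,fx=5,fy=5,interpolation=2)
def el(P,r,c):
    E=np.array([proj(d,np.array(P)+[r*np.cos(t),r*np.sin(t),0]) for t in th]); cv2.polylines(im,[np.int32((E-[235,120])*5+2)],True,c,1)
el(P,.018,(0,0,255)); el([.5732,.073,.078],.004,(0,255,0)); el([.5732,.073,.022],.034,(0,255,0)); cv2.imwrite('pics/s8.png',im)"
```

```text
time: 31.3
tool_pos: [0.5736, 0.0722, 0.1288]
ee_rot: [-0.002, 0.76, 0.649, -0.002]
contact_force: [0.5, -0.3, -0.4]
grip_width: 0.0343
t 31.3 pos [0.5736 0.0722 0.1288] F [ 0.5 -0.3 -0.4] w 0.0343
tool x [ 0.156  0.988 -0.   ] y [ 0.988 -0.156 -0.005] z [-0.005  0.001 -1.   ]
yaw 81.0 shift [ 0.0007 -0.0002  0.0758] level shift [ 0.0007 -0.0005  0.0758] turn [-0.27  0.   -0.  ]
```

View pics/s8.png

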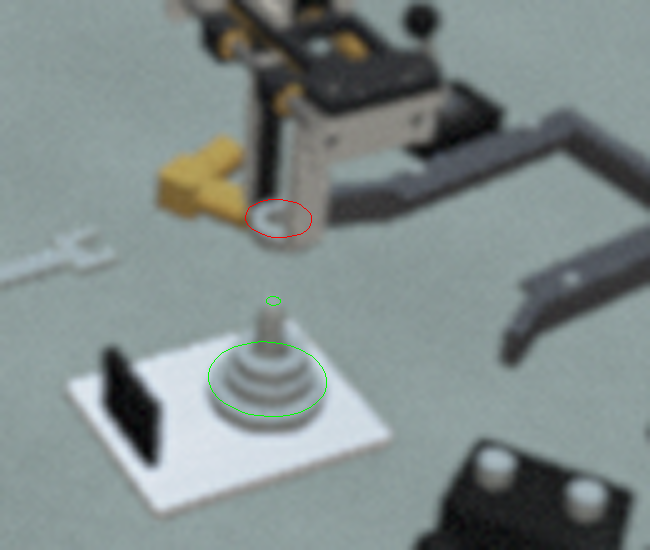

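The overlays sit about 5 px high for both ring and stack. That is a consistent camera bias, so the relative alignment is good. Lowering.

```bash
python3 -m crank '[[[0,0,0.018,0,0,0,0.75],[0,0,0.018,0,0,0,0.75],[0,0,0.01,0,0,0,0.75],[0,0,0,0,0,0,0.75]]]'; python3 -c "
from h import *
go([.5734,.073,.053])"
```

```text
time: 31.75
tool_pos: [0.5739, 0.0705, 0.0824]
ee_rot: [-0.001, 0.761, 0.649, -0.001]
contact_force: [0.8, 0.1, -0.0]
grip_width: 0.0342
t 31.75 pos [0.5739 0.0705 0.0824] F [ 0.8  0.1 -0. ] w 0.0342
tool x [0.158 0.987 0.   ] y [ 0.987 -0.158 -0.003] z [-0.003  0.001 -1.   ]
yaw 80.9 shift [ 0.0024 -0.0008  0.0294] level shift [ 0.0024 -0.0009  0.0294] turn [-0.16 -0.01  0.  ]
```

```bash
python3 -m crank '[[[0.002,-0.001,0.008,0,0,0,0.75],[0,0,0.01,0,0,0,0.75],[0,0,0.01,0,0,0,0.75],[0,0,0.002,0,0,0,0.75],[0,0,0,0,0,0,0.75]]]'; python3 -c "
from h import *
go([.5734,.073,.053])"
```

```text
time: 32.25
tool_pos: [0.5736, 0.0721, 0.0514]
ee_rot: [-0.001, 0.761, 0.649, -0.001]
contact_force: [-0.3, -0.6, -0.1]
grip_width: 0.0347
t 32.25 pos [0.5736 0.0721 0.0514] F [-0.3 -0.6 -0.1] w 0.0347
tool x [ 0.159  0.987 -0.   ] y [ 0.987 -0.159 -0.002] z [-0.002  0.    -1.   ]
yaw 80.9 shift [ 0.0009 -0.0003 -0.0016] level shift [ 0.0009 -0.0003 -0.0016] turn [-0.1   0.01 -0.  ]
```

```bash
python3 -m crank '[[[0,0,0,0,0,0,0.45],[0,0,0,0,0,0,0.45],[0,0,0,0,0,0,0.45],[0,0,0,0,0,0,0.45],[0,0,-0.03,0,0,0,0.45],[0,0,-0.03,0,0,0,0.45],[0,0,-0.03,0,0,0,0.45],[0,0,0,0,0,-8.5,0.5],[0,0,0,0,0,-8.5,0.5],[0,0,0,0,0,-8.5,0.5],[0,0,0,0,0,-8.5,0.5],[0,0,0,0,0,-8.5,0.5],[0,0,0,0,0,-8.5,0.5],[0,0,0,0,0,-8.5,0.5],[0,0,0,0,0,-8.5,0.5],[0,0,0,0,0,-8.5,0.5],[0,0,0,0,0,-8.5,0.5],[0,0,0,0,0,-5,0.5],[0,0,0,0,0,0,0.5]]]'; python3 -c "
from h import *
d=cam('scene'); save(d,'s9.png',(235,120,365,230),5)
d=cam('top'); np.save('top4.npy',d,allow_pickle=True); save(d,'t9.png',(60,130,300,270),3.3)
print(arm.state()['joint_positions'])
go([.5585,-.0125,.13])"
```

```text
time: 34.15
tool_pos: [0.5751, 0.0729, 0.1494]
ee_rot: [0.003, 0.066, 0.998, 0.001]
contact_force: [0.5, -0.0, 0.1]
grip_width: 0.0471
[ 6.23019058e-02  4.11464317e-01  1.50480712e+00  1.21214425e-03
  1.21941032e+00 -1.37266590e+00]
t 34.25 pos [0.575  0.0729 0.1493] F [-0.5  0.4  0. ] w 0.0472
tool x [-0.991  0.136 -0.006] y [0.136 0.991 0.002] z [ 0.006  0.002 -1.   ]
yaw 172.2 shift [ 0.0049 -0.0869  0.0191] level shift [ 0.0048 -0.0868  0.0193] turn [0.13 0.32 0.  ]
```

View pics/s9.png

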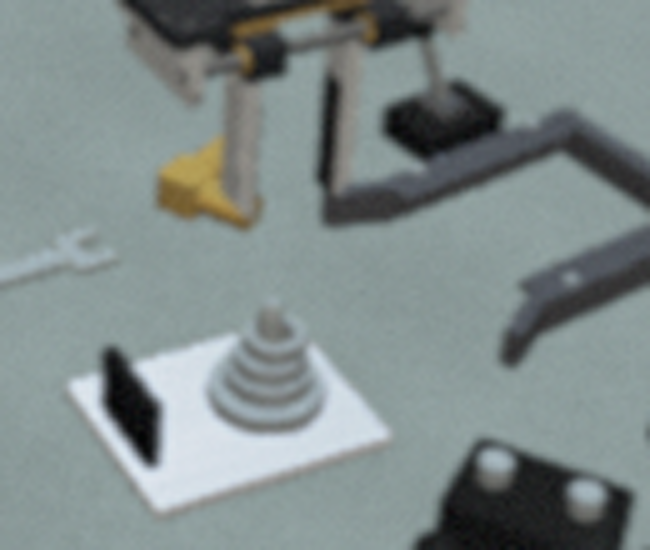

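View pics/t9.png

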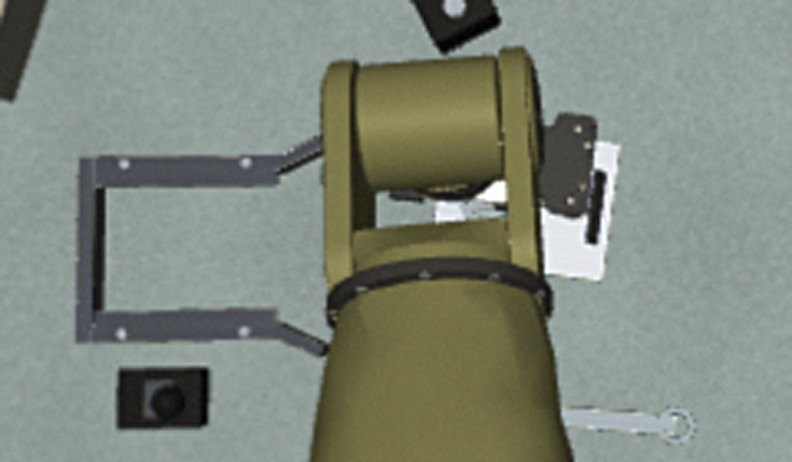

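All four are stacked, largest at the bottom. In the top crop the grip plate spans (599,172) to (592,242), and the holder bolts are at (124,164), (246,162), (122,334) and (244,331).

```bash
python3 -c "
from h import *
d=np.load('top4.npy',allow_pickle=True).item()
f=lambda x,y:((x+.5)/3.3-.5+60,(y+.5)/3.3-.5+130)
im=d['pixels'].astype(int); mm=np.zeros(im.shape[:2],np.uint8); u0,v0=map(int,f(580,165)); u1,v1=map(int,f(610,250)); mm[v0:v1,u0:u1]=(im.max(2)[v0:v1,u0:u1]<70)
cs,_=cv2.findContours(mm,0,1); c=max(cs,key=cv2.contourArea); r=cv2.minAreaRect(c); print(r); print('plate',onplane(d,*r[0],.052).round(4))
B=cv2.boxPoints(r); print(np.round([onplane(d,*p,.055)[:2] for p in B],4))
for n,p in dict(a=(124,164),b=(246,162),c=(122,334),dd=(244,331)).items(): print(n,onplane(d,*f(*p),.027).round(4))
for n,p,z in [('stop inner L',(105,188),.027),('stop inner R',(105,308),.027),('lipL mouth',(277,183),.027),('lipR mouth',(277,311),.027)]: print(n,onplane(d,*f(*p),z).round(4))
"
```

```text
((238.5, 192.5), (21.0, 7.0), 90.0)
plate [ 0.5578 -0.0105  0.052 ]
[[ 5.867e-01 -1.600e-03]
 [ 5.863e-01 -2.080e-02]
 [ 5.284e-01 -1.950e-02]
 [ 5.289e-01 -4.000e-04]]
a [0.6058 0.3797 0.027 ]
b [0.6053 0.279  0.027 ]
c [0.4636 0.38   0.027 ]
dd [0.4632 0.2804 0.027 ]
stop inner L [0.5858 0.3951 0.027 ]
stop inner R [0.4855 0.394  0.027 ]
lipL mouth [0.5869 0.2533 0.027 ]
lipR mouth [0.4791 0.2533 0.027 ]
```

```bash
python3 -m crank '[[[0.001,-0.035,0.003,0,0.3,0,0.5],[0.001,-0.035,0.003,0,0,0,0.5],[0.001,-0.012,0.005,0,0,0,0.5],[0,0,0,0,0,0,0.5],[0,0,0,0,0,0,0.5]]]'; python3 -c "
from h import *
go([.559,-.0125,.06],171.5)"
```

```text
time: 34.75
tool_pos: [0.5607, -0.0089, 0.138]
ee_rot: [0.001, 0.073, 0.997, 0.001]
contact_force: [0.6, 0.6, 0.4]
grip_width: 0.047
t 34.75 pos [ 0.5607 -0.0089  0.138 ] F [0.6 0.6 0.4] w 0.047
tool x [-0.989  0.146 -0.001] y [0.146 0.989 0.003] z [ 0.002  0.003 -1.   ]
yaw 171.6 shift [ 0.0013 -0.0041  0.078 ] level shift [ 0.0012 -0.0038  0.078 ] turn [0.17 0.07 0.12]
```

```bash
python3 -m crank '[[[0.001,-0.003,0.025,0,0,0,0.5],[0,0,0.025,0,0,0,0.5],[0,0,0.025,0,0,0,0.5],[0,0,0.025,0,0,0,0.5],[0,0,0.014,0,0,0,0.5],[0,0,0,0,0,0,0.5]]]'; python3 -c "
from h import *
go([.559,-.0125,.021],171.5)"
```

```text
time: 35.35
tool_pos: [0.5623, -0.0046, 0.0221]
ee_rot: [0.003, 0.072, 0.997, 0.002]
contact_force: [-0.7, 0.5, 0.1]
grip_width: 0.0472
t 35.35 pos [ 0.5623 -0.0046  0.0221] F [-0.7  0.5  0.1] w 0.0472
tool x [-0.99   0.144 -0.006] y [0.144 0.99  0.004] z [ 0.006  0.003 -1.   ]
yaw 171.7 shift [ 0.0021 -0.0083  0.0011] level shift [ 0.0021 -0.0083  0.0011] turn [0.24 0.33 0.23]
```

```bash
python3 -m crank '[[[0,-0.006,0,0,0,0,0.5],[0,-0.002,0,0,0,0,0.5],[0,0,0,0,0,0,0.98],[0,0,0,0,0,0,0.98],[0,0,0,0,0,0,0.98],[0,0,0,0,0,0,0.98],[0,0,0,0,0,0,0.98],[0,0,0,0,0,0,0.98],[0,0,0,0,0,0,0.98]]]' 40; python3 -c "
from h import *
go([.5345,.2,.021],179.7)"
```

```text
time: 36.25
tool_pos: [0.5635, -0.0129, 0.0267]
ee_rot: [0.006, 0.072, 0.997, 0.002]
contact_force: [0.3, 0.7, -0.1]
grip_width: 0.0097
t 36.25 pos [ 0.5635 -0.0129  0.0267] F [ 0.3  0.7 -0.1] w 0.0097
tool x [-0.99   0.144 -0.012] y [0.144 0.99  0.004] z [ 0.013  0.002 -1.   ]
yaw 171.7 shift [0.0594 0.2065 0.0058] level shift [0.0301 0.2127 0.0057] turn [ 0.19  0.71 -7.98]
```

```bash
python3 -m crank '[[[0.002,0.010,0.001,0,0,-1.3,0.98],[0.004,0.012,0.001,0,0,-1.3,0.98],[0.004,0.012,0.001,0,0,-1.3,0.98],[0.004,0.012,0.001,0,0,-1.3,0.98],[0.004,0.012,0.001,0,0,-1.3,0.98],[0.004,0.012,0.001,0,0,-1.3,0.98],[0,0,0,0,0,0,0.98],[0,0,0,0,0,0,0.98]]]'; python3 -c "
from h import *
go([.5385,.06,.024],179.7)
d=cam('top'); np.save('top5.npy',d,allow_pickle=True); save(d,'t10.png',(60,130,300,270),3.3)"
```

```text
time: 37.05
tool_pos: [0.5535, 0.0563, 0.0267]
ee_rot: [0.014, 0.002, 1.0, -0.002]
contact_force: [2.2, -4.0, -0.3]
grip_width: 0.0095
t 37.05 pos [0.5535 0.0563 0.0267] F [ 2.2 -4.  -0.3] w 0.0095
tool x [-1.     0.004 -0.028] y [ 0.004  1.    -0.004] z [ 0.028 -0.004 -1.   ]
yaw 179.8 shift [0.0151 0.0037 0.0023] level shift [0.015  0.0037 0.0027] turn [-0.23  1.63  0.05]
```

View pics/t10.png

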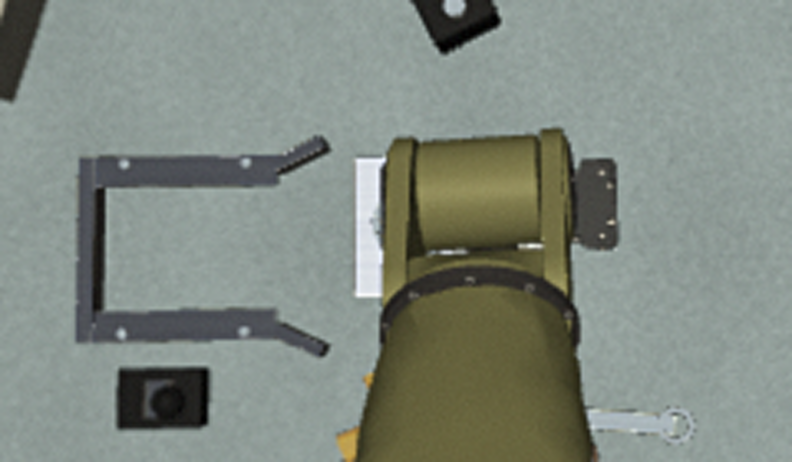

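The tray's front edge is at crop x=356, from y=157 to 298, and square with the holder. Its centre is about 20 crop px towards world +x from the slot axis.

```bash
python3 -c "
from h import *
d=np.load('top5.npy',allow_pickle=True).item()
f=lambda x,y:((x+.5)/3.3-.5+60,(y+.5)/3.3-.5+130)
im=d['pixels'].astype(int).min(2); 
sub=(im[170:230,165:176]>180); 
for u in range(168,176):
    v=np.where(im[150:240,u]>180)[0]+150
    if len(v): print(u,v.min(),v.max())
for p in [(356,157),(356,298)]: print(onplane(d,*f(*p),.01).round(4))
"
```

```text
168 178 219
169 178 219
170 178 219
171 178 219
172 178 219
173 178 219
174 178 219
175 178 219
[0.6098 0.1902 0.01  ]
[0.4888 0.1909 0.01  ]
```

```bash
python3 -m crank '[[[0.004,0.005,0,0,0.5,0,0.98],[0.005,0.005,0,0,0.5,0,0.98],[0.005,0.005,0,0,0.5,0,0.98],[0.002,0.005,0.001,0,0,0,0.98],[0,0.005,0.001,0,0,0,0.98],[0,0,0,0,0,0,0.98]]]'; python3 -c "
from h import *
go([.5387,.2677,.024],179.7)
d=cam('top')
im=d['pixels'].astype(int).min(2)
for u in range(150,172,2):
    v=np.where(im[150:240,u]>180)[0]+150
    if len(v)>30: print(u,v.min(),v.max(),onplane(d,u,(v.min()+v.max())/2,.01).round(4))
"
```

```text
time: 37.7
tool_pos: [0.5392, 0.0805, 0.0268]
ee_rot: [0.003, 0.004, 1.0, -0.003]
contact_force: [0.9, 3.1, -2.4]
grip_width: 0.01
t 37.7 pos [0.5392 0.0805 0.0268] F [ 0.9  3.1 -2.4] w 0.01
tool x [-1.     0.008 -0.007] y [ 0.008  1.    -0.006] z [ 0.007 -0.006 -1.   ]
yaw 179.5 shift [0.002  0.1872 0.0017] level shift [0.0015 0.1872 0.0028] turn [-0.33  0.4  -0.15]
160 183 224 [0.5356 0.2117 0.01  ]
162 183 224 [0.5355 0.2061 0.01  ]
```

Tray centre x is 0.5355 against the slot at 0.5345, inside the 4 mm play. Pushing in.

```bash
python3 -m crank '[[[0.001,0.012,0,0,0,0,0.98],[0,0.012,0,0,0,0,0.98],[0,0.012,0,0,0,0,0.98],[0,0.012,0,0,0,0,0.98],[0,0.012,0,0,0,0,0.98],[0,0,0,0,0,0,0.98]]]'; python3 -c "
from h import *
go([.5387,.2677,.024],179.7)"
```

```text
time: 38.35
tool_pos: [0.5374, 0.1415, 0.0266]
ee_rot: [0.002, 0.004, 1.0, -0.004]
contact_force: [0.8, 5.4, 1.1]
grip_width: 0.0095
t 38.35 pos [0.5374 0.1415 0.0266] F [0.8 5.4 1.1] w 0.0095
tool x [-1.     0.009 -0.004] y [ 0.009  1.    -0.008] z [ 0.004 -0.008 -1.   ]
yaw 179.5 shift [-0.0002  0.1262  0.0016] level shift [-0.0007  0.1262  0.0026] turn [-0.44  0.24 -0.21]
```

```bash
python3 -m crank '[[[-0.001,0.012,0,0,0,0,0.98],[0,0.012,0,0,0,0,0.98],[0,0.012,0,0,0,0,0.98],[0,0.012,0,0,0,0,0.98],[0,0,0,0,0,0,0.98]]]'; python3 -c "
from h import *
go([.5387,.2677,.024],179.7)
d=cam('scene'); save(d,'s11.png',(265,100,405,220),5)"
```

```text
time: 38.85
tool_pos: [0.5386, 0.1884, 0.0266]
ee_rot: [0.001, 0.005, 1.0, -0.005]
contact_force: [0.3, 4.9, 1.8]
grip_width: 0.0094
t 38.85 pos [0.5386 0.1884 0.0266] F [0.3 4.9 1.8] w 0.0094
tool x [-1.     0.01  -0.003] y [ 0.01  1.   -0.01] z [ 0.003 -0.01  -1.   ]
yaw 179.4 shift [0.0007 0.0793 0.0018] level shift [0.0003 0.0793 0.0026] turn [-0.57  0.17 -0.28]
```

View pics/s11.png

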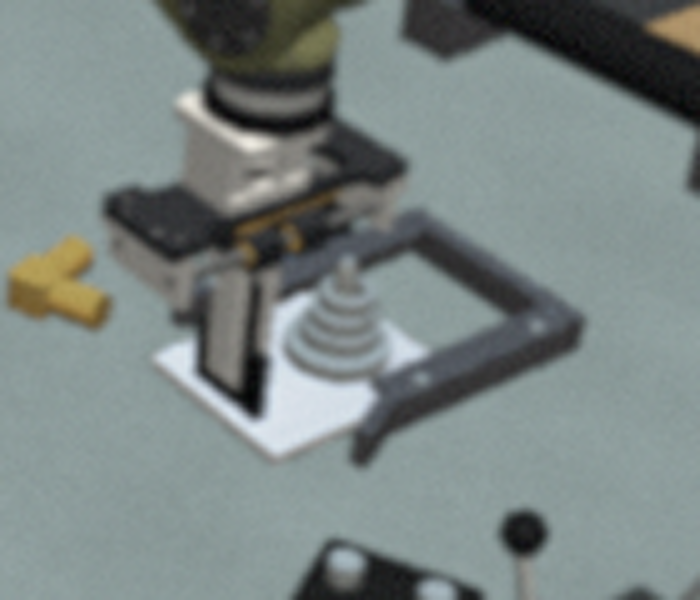

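The tray is entering the slot, with its front corner under the near lip around (430,350), and the stack is intact.

```bash
python3 -m crank '[[[0,0.012,0,0,0,0,0.98],[0,0.012,0,0,0,0,0.98],[0,0.012,0,0,0,0,0.98],[0,0.012,0,0,0,0,0.98],[0,0.01,0,0,0,0,0.98],[0,0,0,0,0,0,0.98]]]'; python3 -c "
from h import *
go([.5387,.2677,.024],179.7)"
```

```text
time: 39.5
tool_pos: [0.54, 0.2412, 0.0266]
ee_rot: [0.001, 0.007, 1.0, -0.007]
contact_force: [0.5, 4.7, 1.7]
grip_width: 0.0098
t 39.5 pos [0.54   0.2412 0.0266] F [0.5 4.7 1.7] w 0.0098
tool x [-1.     0.014 -0.002] y [ 0.014  1.    -0.015] z [ 0.002 -0.015 -1.   ]
yaw 179.2 shift [0.0017 0.0265 0.0023] level shift [0.0015 0.0264 0.0026] turn [-0.84  0.11 -0.5 ]
```

```bash
python3 -m crank '[[[0.001,0.006,0,-0.4,0,-0.2,0.98],[0.001,0.006,0,-0.4,0,-0.2,0.98],[0,0.006,0,0,0,0,0.98],[0,0.003,0,0,0,0,0.98]]]'; python3 -c "
from h import *
go([.5387,.2677,.024],179.7)"
```

```text
time: 39.9
tool_pos: [0.5389, 0.2575, 0.0267]
ee_rot: [0.001, 0.004, 1.0, -0.002]
contact_force: [-0.5, -6.0, 5.2]
grip_width: 0.0099
t 39.9 pos [0.5389 0.2575 0.0267] F [-0.5 -6.   5.2] w 0.0099
tool x [-1.     0.008 -0.002] y [ 0.008  1.    -0.005] z [ 0.002 -0.005 -1.   ]
yaw 179.5 shift [0.0003 0.0102 0.0026] level shift [0.0003 0.0102 0.0027] turn [-0.27  0.1  -0.19]
```

```bash
for i in 1; do python3 -m crank '[[[0,0.004,0,0,0,0,0.98],[0,0.004,0,0,0,0,0.98],[0,0.003,0,0,0,0,0.98]]]'; done; python3 -c "
from h import *
go([.5387,.2677,.024],179.7)"
```

```text
time: 40.2
tool_pos: [0.5393, 0.2647, 0.0266]
ee_rot: [0.0, 0.005, 1.0, -0.004]
contact_force: [0.0, -6.6, 5.8]
grip_width: 0.0098
t 40.2 pos [0.5393 0.2647 0.0266] F [ 0.  -6.6  5.8] w 0.0098
tool x [-1.     0.01  -0.001] y [ 0.01   1.    -0.008] z [ 0.001 -0.008 -1.   ]
yaw 179.4 shift [0.0007 0.003  0.0026] level shift [0.0007 0.003  0.0026] turn [-0.48  0.03 -0.26]
```

```bash
python3 -m crank '[[[0,0.004,0,-0.2,0,0,0.98],[0,0.004,0,0,0,0,0.98]]]'; python3 -m crank '[[[0,0.004,0,0,0,0,0.98],[0,0.004,0,0,0,0,0.98]]]';
```

```text
time: 40.4
tool_pos: [0.5398, 0.2683, 0.0266]
ee_rot: [-0.0, 0.005, 1.0, -0.005]
contact_force: [-1.2, -35.8, 13.3]
grip_width: 0.0098
time: 40.6
tool_pos: [0.5398, 0.2681, 0.0266]
ee_rot: [-0.003, 0.006, 1.0, -0.011]
contact_force: [-4.8, -27.1, 14.1]
grip_width: 0.0097
```

Firm stop at y=0.268 with about 36 N, where home was expected (0.2677). Release, rise, look.

```bash
python3 -m crank '[[[0,0,0,0,0,0,0.7],[0,0,0,0,0,0,0.7],[0,0,0,0,0,0,0.7],[0,0,0,0,0,0,0.7],[0,0,-0.02,0,0,0,0.7],[0,0,-0.03,0,0,0,0.7],[0,0,-0.04,0,0,0,0.7],[0,0,-0.04,0,0,0,0.7],[0,-0.03,-0.04,0,0,0,0.7],[0,-0.04,-0.01,0,0,0,0.7],[0,-0.04,0,0,0,0,1],[0,-0.04,0,0,0,0,1],[0,0,0,0,0,0,1]]]'; python3 -c "
from h import *
st(); d=cam('top'); np.save('top6.npy',d,allow_pickle=True); save(d,'t12.png',(60,140,220,260),5)
d=cam('scene'); np.save('sc6.npy',d,allow_pickle=True)
"
```

```text
time: 41.9
tool_pos: [0.5372, 0.1174, 0.2145]
ee_rot: [-0.005, 0.003, 1.0, -0.013]
contact_force: [-0.5, 0.5, -0.2]
grip_width: 0.0076
t 41.9 pos [0.5372 0.1174 0.2145] F [-0.5  0.5 -0.2] w 0.0076
tool x [-1.     0.007  0.011] y [ 0.006  1.    -0.026] z [-0.011 -0.026 -1.   ]
```

View pics/t12.png

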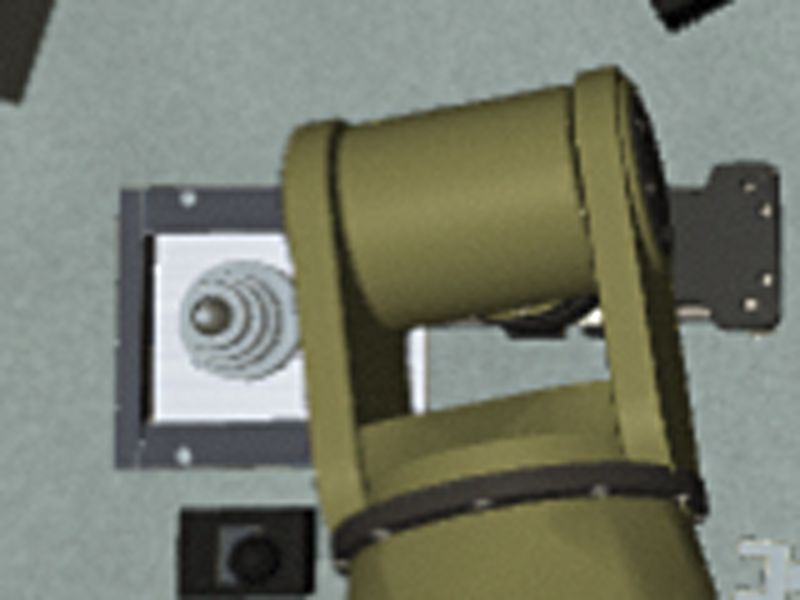

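The tray front is against the dark inner face of the stop at crop x≈150, its rear edge is at ≈427, and the stack is concentric. The clamp ball is at (255,560). I'll locate the ball from both views.

```bash
python3 -c "
from h import *
d=np.load('top6.npy',allow_pickle=True).item(); s=np.load('sc6.npy',allow_pickle=True).item()
f=lambda x,y:((x+.5)/5-.5+60,(y+.5)/5-.5+140)
print('rear',onplane(d,*f(427,380),.01).round(4),'front',onplane(d,*f(152,330),.01).round(4))
u,v=f(255,560); P=onplane(d,u,v,.097); print('ball top est',P)
q=proj(s,P); print('scene pred',q)
g=s['pixels'].max(2); x0,y0=(q-14).astype(int); w=g[y0:y0+28,x0:x0+28]
n,l,S,c=cv2.connectedComponentsWithStats((w<70).astype(np.uint8)); print([(S[i],c[i].round(1)+[x0,y0]) for i in range(1,n) if S[i,4]>8])
save(s,'s12.png',(int(q[0])-60,int(q[1])-45,int(q[0])+70,int(q[1])+55),5)
go([.4095,.25,.2],179.7)"
```

```text
rear [0.5026 0.2534 0.01  ] front [0.5345 0.4046 0.01  ]
ball top est [0.40881345 0.32021403 0.097     ]
scene pred [318.31040542 124.48623738]
[(array([12, 11,  6,  7, 32], dtype=int32), array([318.7, 123.8]))]
t 42.0 pos [0.5372 0.1205 0.2141] F [-0.2 -0.1  0.6] w 0.0016
tool x [-1.     0.005  0.011] y [ 0.005  1.    -0.026] z [-0.011 -0.026 -1.   ]
yaw 179.7 shift [0.1281 0.1293 0.0122] level shift [0.1283 0.1289 0.0141] turn [-1.47 -0.64  0.03]
```

View pics/s12.png

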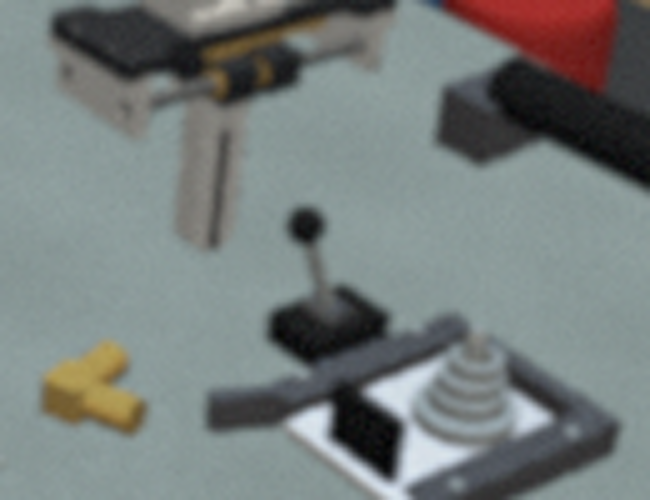

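The ball is at (0.409, 0.320, 0.097), and both views agree. The tray's front and rear edges fit home. The lever stands leaning to the mouth side. Go behind the ball and push.

```bash
python3 -m crank '[[[0.02,0.02,0,-1.4,-0.6,0,1],[0.02,0.02,0,0,0,0,1],[0.02,0.02,0,0,0,0,1],[0.02,0.02,0,0,0,0,1],[0.02,0.02,0,0,0,0,1],[0.02,0.02,0,0,0,0,1],[0,0,0,0,0,0,1],[0,0,0,0,0,0,1]]]' 30; python3 -c "
from h import *
go([.4095,.26,.083],179.7)"
```

```text
time: 42.8
tool_pos: [0.4102, 0.2537, 0.2114]
ee_rot: [-0.002, -0.003, 1.0, 0.0]
contact_force: [-0.3, -0.6, -0.3]
grip_width: 0.0005
t 42.8 pos [0.4102 0.2537 0.2114] F [-0.3 -0.6 -0.3] w 0.0005
tool x [-1.    -0.006  0.005] y [-0.006  1.     0.001] z [-0.005  0.001 -1.   ]
yaw -179.7 shift [0.     0.0062 0.1284] level shift [0.0007 0.0063 0.1284] turn [ 0.03 -0.27  0.63]
```

```bash
python3 -m crank '[[[0,0,0.03,0,0,0,1],[0,0,0.03,0,0,0,1],[0,0,0.03,0,0,0,1],[0,0,0.03,0,0,0,1],[0,0,0.006,0,0,0,1],[0,0,0,0,0,0,1]]]'; python3 -c "
from h import *
go([.4095,.365,.083],179.7)"
```

```text
time: 43.4
tool_pos: [0.4123, 0.2545, 0.0818]
ee_rot: [-0.001, -0.003, 1.0, 0.001]
contact_force: [-0.6, 0.3, 1.6]
grip_width: 0.0004
t 43.4 pos [0.4123 0.2545 0.0818] F [-0.6  0.3  1.6] w 0.0004
tool x [-1.    -0.007  0.003] y [-0.007  1.     0.002] z [-0.003  0.002 -1.   ]
yaw -179.6 shift [ 0.0021  0.1105 -0.001 ] level shift [ 0.0034  0.1105 -0.0012] turn [ 0.09 -0.17  0.69]
```

```bash
python3 -m crank '[[[0.002,0.01,0,0,0,0,1],[0.001,0.012,0,0,0,0,1],[0,0.012,0,0,0,0,1],[0,0.012,0,0,0,0,1],[0,0.012,0,0,0,0,1],[0,0.012,0,0,0,0,1],[0,0.012,0,0,0,0,1],[0,0,0,0,0,0,1]]]'; python3 -c "
from h import *
go([.4095,.365,.083],179.7)"
```

```text
time: 44.2
tool_pos: [0.4105, 0.3461, 0.0871]
ee_rot: [0.002, -0.004, 1.0, 0.003]
contact_force: [0.5, -0.3, -0.6]
grip_width: 0.0006
t 44.2 pos [0.4105 0.3461 0.0871] F [ 0.5 -0.3 -0.6] w 0.0006
tool x [-1.    -0.008 -0.003] y [-0.008  1.     0.005] z [ 0.003  0.005 -1.   ]
yaw -179.6 shift [0.0009 0.0189 0.0042] level shift [0.0011 0.0189 0.0041] turn [0.31 0.2  0.74]
```

```bash
python3 -m crank '[[[0,0.006,0.001,0,0,0,1],[0,0.006,0.001,0,0,0,1],[0,0.004,0,0,0,0,1],[0,0.003,0,0,0,0,1]]]'; python3 -m crank '[[[0,0.003,0,0,0,0,1],[0,0.003,0,0,0,0,1]]]'; python3 -c "
from h import *
st(); d=cam('scene'); save(d,'s13.png',(258,80,388,180),5); print(proj(d,[.4095,.390,.0966])); np.save('sc7.npy',d,allow_pickle=True)"
```

```text
time: 44.6
tool_pos: [0.4102, 0.3658, 0.0845]
ee_rot: [0.001, -0.004, 1.0, 0.002]
contact_force: [-0.1, -1.1, -1.2]
grip_width: 0.0007
time: 44.8
tool_pos: [0.4101, 0.3683, 0.0841]
ee_rot: [0.0, -0.004, 1.0, -0.002]
contact_force: [-1.0, -34.0, 15.2]
grip_width: 0.0004
t 44.8 pos [0.4101 0.3683 0.0841] F [ -1.  -34.   15.2] w 0.0004
tool x [-1.    -0.007 -0.   ] y [-0.007  1.    -0.004] z [ 0.    -0.004 -1.   ]
[334.25370997 118.90822334]
```

The lever is on its stop (34 N at y=0.368). Back off, rise, and check numerically, since no more pictures can be viewed.

```bash
python3 -m crank '[[[0,-0.01,0,0,0,0,1],[0,-0.02,0,0,0,0,1],[0,-0.03,-0.01,0,0,0,1],[0,-0.03,-0.03,0,0,0,1],[0,-0.02,-0.04,0,0,0,1],[0,-0.03,-0.04,0,0,0,1],[0,-0.04,-0.02,0,0,0,1],[0,-0.04,0,0,0,0,1],[0,-0.04,0,0,0,0,1],[0,-0.04,0,0,0,0,1],[0,-0.04,0,0,0,0,1],[0,-0.04,0,0,0,0,1],[0,0,0,0,0,0,1],[0,0,0,0,0,0,1]]]'; python3 -c "
from h import *
st()
for n in('scene','top'):
    d=cam(n); g=d['pixels'].max(2)
    for Q in ([.4095,.390,.0966],[.4095,.320,.0966]):
        q=proj(d,Q); a=proj(d,np.array(Q)+[0,.013,0]); rr=7; x0,y0=(q-rr).astype(int); w=g[y0:y0+2*rr+1,x0:x0+2*rr+1]
        l=np.argwhere(w<60); print(n,q.round(1),'dark',len(l),(l.mean(0)[::-1]+[x0,y0]).round(1) if len(l) else '', onplane(d,*(l.mean(0)[::-1]+[x0,y0]),.0966).round(3) if len(l) else '')
    if n=='top':
        im=d['pixels'].astype(int).min(2); V=int(proj(d,[.49,.33,.01])[1]); u=np.where(im[V,70:170]>170)[0]+70; print('tray edges y',onplane(d,u.max()+.5,V,.01).round(4),onplane(d,u.min()-.5,V,.01).round(4))
        q=proj(d,[.508,-.447,.08]); print('box px',d['pixels'][int(q[1]),int(q[0])], 'spindle',proj(d,[.5345,.3547,.078]).round(1))
        for p in [(104,182)]: print(d['pixels'][p[1]+0:p[1]+40:8,p[0]].tolist())
"
```

```text
time: 46.25
tool_pos: [0.4116, -0.0262, 0.2335]
ee_rot: [0.004, -0.002, 1.0, -0.003]
contact_force: [0.3, 0.4, 0.5]
grip_width: 0.0005
t 46.25 pos [ 0.4116 -0.0262  0.2335] F [0.3 0.4 0.5] w 0.0005
tool x [-1.    -0.005 -0.008] y [-0.005  1.    -0.005] z [ 0.008 -0.005 -1.   ]
scene [334.3 118.9] dark 23 [335.  119.2] [0.412 0.391 0.097]
scene [318.4 124.7] dark 0  
top [ 82.8 252.2] dark 73 [ 82.5 252. ] [0.41  0.391 0.097]
top [110.7 251.3] dark 134 [111.8 251.5] [0.409 0.317 0.097]
tray edges y [0.4903 0.2548 0.01  ] [0.4944 0.4028 0.01  ]
box px [175 170 149] spindle [ 99.9 203.6]
[[72, 75, 79], [214, 218, 226], [161, 173, 177], [110, 115, 111], [158, 171, 174]]
```

```bash
python3 -c "
from h import *
print(arm.close_job())"
```

```text
the job is handed in; nothing more can be done
None
```

The job is done and handed in, at about 46 s of the 210 s allowed.

- **Cap:** it is off the spindle and stands in the parts box; I last saw it there in a picture partway through.
- **Spacers:** four were on the bench (68, 52, 44 and 36 mm; no 60), and all four are threaded on the spindle, widest at the bottom. The 36 mm ring was knocked aside during the run. I found its new place and picked it up from there.
- **Tray:** I slid it into the holder until it stalled against the stop at about 36 N. Its measured edges were y = 0.255 and 0.403 m, which is home within the few millimetres the camera resolves.
- **Clamp lever:** only then did I push it over, to its stop at about 34 N. With the arm withdrawn, both cameras put the ball at y = 0.391 m, against 0.390 m expected for fully over.

None of my checks failed. Two points were less certain:
- **Overlays:** shapes drawn on the scene camera's pictures sat about 1 px high throughout. This did not affect the fits.
- **After the clamp push:** I had reached the 16-picture limit, so I checked the lever and the tray from pixel values only. I last saw the stack just before pushing the lever.

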